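Sort the hanging brackets into the job drawer and the returns tray

ROBOT

A 7-joint arm with a two-finger parallel gripper is mounted at the origin on the work surface. World frame = base frame: x ahead of the robot, y to its left, z up, the work surface at z = 0. Lengths are in m, angles in rad, forces in N, time in s.
With the tool pointing down it reaches from about 0.425 to 0.925 m from the base axis. Payload 6.8 kg.
Tool frame: the origin (TCP) lies between the finger pads; the fingertips stand 14 mm ahead of it and the grasp point (between the pads) lies 5 mm behind it; z points along the fingers, y is the direction in which the jaws open and shut (so a half turn about z gives the same grasp; the last joint's range is limited). The gripper opens to 85 mm and grips with 20 to 120 N. Pads are 22 mm wide; open, the fingers measure 114 mm over their backs; the gripper's body (76 mm by 85 mm) begins 54 mm behind the grasp point. The pads swing forward as they close: fully open they stand 13 mm farther back than shut.
Start: joints at [1.112, 0.477, 0.022, 1.555, -0.011, 1.109, -0.083], TCP at [0.232, -0.634, 0.245] pointing down, gripper open.
Joint ranges: [-2.96, 2.96], [-0.34, 2.1], [-1.41, 1.46], [0.24, 2.44], [-1.37, 4.51], [0.17, 1.92], [-2.96, 2.96]. Speed limits (rad/s): [2.39, 2.39, 3.14, 3.14, 3.14, 3.14, 3.14].

INTERFACE

Orientations are given as a unit quaternion [w, x, y, z].
In Python, from station import bot gives the robot as it stands.
- The arm moves only by the shell command python3 -m crank 'ROWS' [FORCE]. ROWS is JSON, a list of rows, each a list of 3 entries, a list of its own where there are three numbers: the shift along the tool's x, y, z in m, then the turn, a rotation vector about the tool's x, y, z in degrees, then the finger opening in m, from 0 to 0.0854. A call has 1 to 10 rows; each row shifts and turns the commanded pose from where the row before left it, along the tool's axes as they then stand; what a row does not reach is not made up. A row lasts 1/8 s, in which the tool goes at most 62.5 mm and 10.7 degrees, less where a joint would pass 70% of its speed; a pose out of reach is approached as far as the arm can. A call is refused whole if a number of a shift passes 0.0625 or a number of a turn 10.7, either way. A call with a gripper value outside its range is refused whole. The fingers move at their own pace and stop on an object; FORCE is the grip in N (left out, the last holds). Time passes only in rows, so rows that do not move let the fingers close. It gives the time, the measured TCP pose, the force and the opening at its end, in the units of the state.
- bot.get_obs(): the state, without advancing time (a new reading comes with each control period).
- bot.read_camera(name): name is "scene" or "side" or "wrist"; returns (picture, depth): 480x640x3 uint8, red, green, blue; 480x640 float32, m along the optical axis (not along the pixel's ray), 0 where there is no reading.
- bot.calibration(name): a dict with "fx", "fy", "cx", "cy" (pixels), "extrinsics" (4x4, takes a point from camera to world coordinates). Camera axes: x right, y down, z forward; pixel columns grow to the right and rows downward; lengths in m; the calibration is good to about 2 mm. A picture is of the moment at which its call begins: read the wrist's pose just before it. calibration takes no time and is no camera call; for the wrist camera it gives the pose at the moment of the call.
- bot.hand_in(): hands the job in, once; it reports no verdict.
The state is a dict: "t": time; "q": joint angles; "joint_vel": joint speeds; "joint_torque": joint torques, N m; "eef_pos": TCP position; "tool_rot": TCP orientation; "contact_force": force on the tool from outside, world axes, zero at the start; "torque": the same for the moment, N m; "gripper_width": opening from 0.0 (shut) to 1.0 (fully open).
Only numpy, scipy, OpenCV 4.12 (cv2) and the standard library are available. Lean on these libraries where they do the work, as an engineer would, in place of code of your own. Each camera call takes 0.05 s, during which the arm holds its last target.

TASK

The car key lying on the clipboard shows which car is being worked on today. Pull the job drawer open, then take every bracket off the hook rack: lay those of that key's colour in the drawer and those of the other colour in the aluminium returns tray. With all of them lying inside, push the drawer fully home; leave the keys, the wrench and the spray can alone.

Things in the scene. Friction and masses are not known exactly. Their poses are not given: they have to be found in the camera images.
- blue_1: flat steel bracket painted blue, 10 mm thick (x), 36 wide (y), 84 tall (z), 130 g; origin at the plate's centre. Top 16 mm solid bar, then an eye 24 wide and 26 tall (z 0 to 26 above the origin), lower 42 mm solid with a black bush drawn on both faces. Hangs by the eye on a rack hook, z up, faces towards and away from the robot; None if absent
- blue_2: flat steel bracket painted blue, 10 mm thick (x), 36 wide (y), 84 tall (z), 130 g; origin at the plate's centre. Top 16 mm solid bar, then an eye 24 wide and 26 tall (z 0 to 26 above the origin), lower 42 mm solid with a black bush drawn on both faces. Hangs by the eye on a rack hook, z up, faces towards and away from the robot; None if absent
- blue_3: flat steel bracket painted blue, 10 mm thick (x), 36 wide (y), 84 tall (z), 130 g; origin at the plate's centre. Top 16 mm solid bar, then an eye 24 wide and 26 tall (z 0 to 26 above the origin), lower 42 mm solid with a black bush drawn on both faces. Hangs by the eye on a rack hook, z up, faces towards and away from the robot; None if absent
- yellow_1: flat steel bracket painted yellow, 10 mm thick (x), 36 wide (y), 84 tall (z), 130 g; origin at the plate's centre. Top 16 mm solid bar, then an eye 24 wide and 26 tall (z 0 to 26 above the origin), lower 42 mm solid with a black bush drawn on both faces. Hangs by the eye on a rack hook, z up, faces towards and away from the robot; None if absent
- yellow_2: flat steel bracket painted yellow, 10 mm thick (x), 36 wide (y), 84 tall (z), 130 g; origin at the plate's centre. Top 16 mm solid bar, then an eye 24 wide and 26 tall (z 0 to 26 above the origin), lower 42 mm solid with a black bush drawn on both faces. Hangs by the eye on a rack hook, z up, faces towards and away from the robot; None if absent
- rack: fixed red hook rack; origin on the table, midway under the row of brackets; y along the row. Five flat hooks 12 mm wide at y = 0, +-85, +-170 mm point to -x, tops at z = 170 mm; each ends at x = -22 to -26 in a lip rising 10 mm above the hook. Brackets start at x = -4 to 12. Red cross bar at x = 35 to 51, z = 148 to 170 mm, on posts at y = +-192
- cabinet_drawer0 (a joint): the job drawer of the white steel cabinet (280 deep x 300 wide x 110 mm high): m pulled out, 0 fully home, about 0.197 fully out; starts 0 to 0.02
- drawer_floor (a point): centre of the drawer's inner floor (moves with the drawer); x points into the cabinet, y along the drawer's width. Inside 235 (x) by 258 mm (y), walls and front about 65 mm high; the cabinet's front edge covers what lies beyond x = (pulled-out distance - 125 mm)
- cabinet_drawer0_handle (a point): middle of the drawer's bar handle: a round steel bar 11 mm thick, 120 mm long along the point's y, 35 mm in front of the drawer's grey face, which ends about 20 mm higher than the bar
- tray: loose open aluminium returns tray, 170 (x) x 250 (y) x 40 mm high, wall and floor 4 mm, about 0.9 kg; origin at the centre of its underside
- clipboard: fixed wooden clipboard with white job sheet, 200 (x) x 140 (y) x 6 mm, lying on the bench; origin at the centre of its underside. The car key lying on it shows which car the job is for
- mat: fixed black rubber mat 100 x 100 x 6 mm, where the other car's key lies; origin at the centre of its underside
- key_blue: car key with a blue fob 52 x 30 x 11 mm; origin at the centre of the fob's underside; lies on the clipboard or on the mat; leave it alone
- key_yellow: car key with a yellow fob 52 x 30 x 11 mm; origin at the centre of the fob's underside; lies on the clipboard or on the mat; leave it alone
- wrench: steel wrench about 170 mm long lying on the bench, 8 mm high; origin at the middle of its underside; leave it alone
- spray: orange spray can 56 mm across, 160 mm high, standing on the bench; origin at the centre of its underside; leave it alone

How it is judged:
By the outcome, as a careful person would: the job done as asked, in the order asked, and still so for the second after the job is handed in, with the robot touching nothing.
Of blue_1, blue_2, blue_3 only 2 to 3 are there at a start; the rules pass over those that are not, and their reading is None.
Of yellow_1, yellow_2 only 1 to 2 are there at a start; the rules pass over those that are not, and their reading is None.
At some moment in a run one of tray may be knocked a few centimetres aside while the robot is not near it.
Once in a run the grip may slacken for a moment while it holds something.
It also fails if it takes over 210 s, if anything falls off the work surface, if the arm or the gripper's body presses on something with over 40 N, if the wrist force passes 120 N, or if a joint passes its speed limit or range.

## Working session

There is one attempt and no reset: what is moved stays moved. The work goes in short steps, Python scripts to look and compute and a shell command to move; the robot and the scene stay as the last step left them, time stands still between calls to the robot, and variables do not carry over. Pictures are saved under pics/ and viewed, and the job is handed in when it is done.

```bash
ls; mkdir -p pics; python3 - <<'E'
from station import bot
import cv2
o=bot.get_obs()
for k,v in o.items(): print(k,v)
for n in ["scene","side","wrist"]:
    c=bot.calibration(n); print(n,c)
    im,d=bot.read_camera(n); cv2.imwrite(f"pics/{n}0.png",im[:,:,::-1])
E
```

```text
pics
t 0.0
q [ 1.11187662  0.47781164  0.02233632  1.55643926 -0.01150652  1.1092743
 -0.08313418]
joint_vel [ 0.00031753 -0.00140662 -0.00112    -0.00058579 -0.00083614 -0.00075445
  0.00093526]
joint_torque [ 3.31865604e-04 -5.96441960e+01  1.60829745e+00 -2.81195372e+01
  1.25467975e-02  9.21240920e-03 -1.95803676e-05]
eef_pos [ 0.23177792 -0.63336935  0.24432302]
tool_rot [-8.75116006e-04  9.84655773e-01  1.74505575e-01 -2.19556256e-04]
contact_force [-0.35058244  0.38729596  0.02838724]
torque [-0.0235094   0.04037663 -0.08082314]
gripper_width 0.9986473968680922
scene {'fx': 468.3744567914994, 'fy': 468.3744567914994, 'cx': 313.95551529825934, 'cy': 237.95410512442533, 'extrinsics': array([[-0.08058397,  0.80939734, -0.58170626,  1.24385192],
       [ 0.99668084,  0.07219872, -0.03761184,  0.04992744],
       [ 0.01155553, -0.58280639, -0.81252888,  1.04558397],
       [ 0.        ,  0.        ,  0.        ,  1.        ]])}
side {'fx': 516.623470671525, 'fy': 516.623470671525, 'cx': 315.2128681223709, 'cy': 237.56811836240536, 'extrinsics': array([[-0.71359758, -0.3732604 ,  0.59283654, -0.26885858],
       [-0.70031408,  0.40230821, -0.58966796,  0.82904707],
       [-0.01840331, -0.8359574 , -0.54848568,  0.88548148],
       [ 0.        ,  0.        ,  0.        ,  1.        ]])}
wrist {'fx': 395.9485536543366, 'fy': 395.9485536543366, 'cx': 320.9170276805285, 'cy': 239.8294493568442, 'extrinsics': array([[ 0.34550965, -0.90620556, -0.24375102,  0.29341634],
       [-0.93841057, -0.33446415, -0.08671408, -0.61034654],
       [-0.0029452 ,  0.25869908, -0.96595347,  0.37260879],
       [ 0.        ,  0.        ,  0.        ,  1.        ]])}
```

View pics/scene0.png

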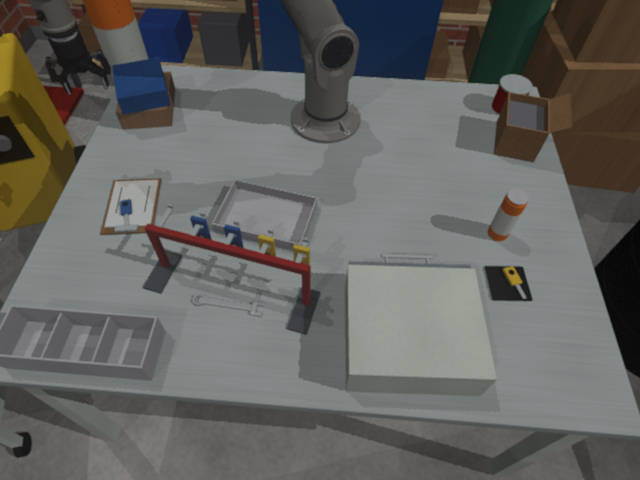

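View pics/side0.png

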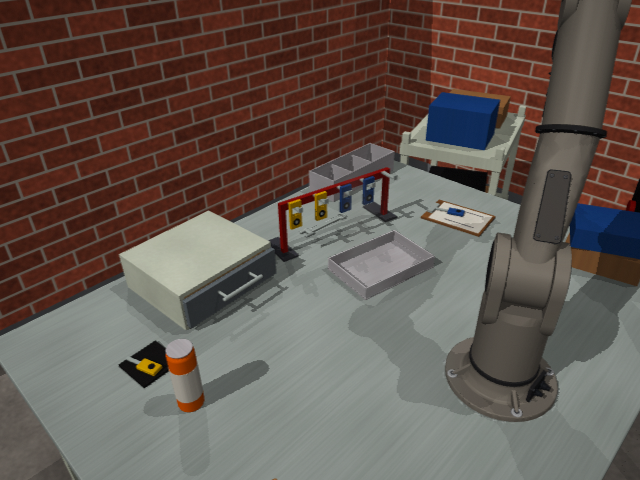

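View pics/wrist0.png

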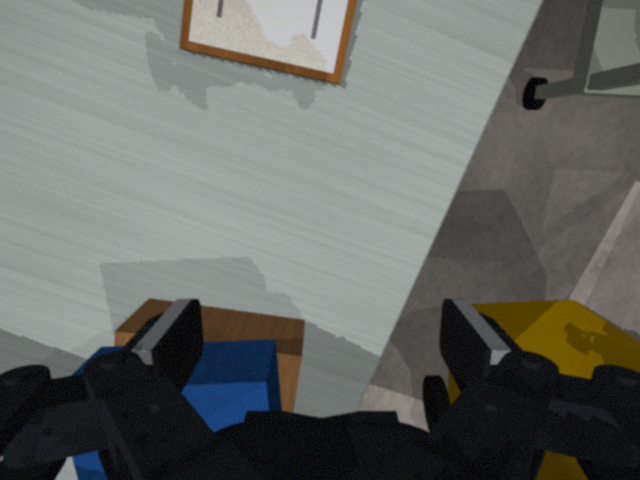

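The key on the clipboard (scene px ~125,207) is blue, and the yellow one lies on the mat (513,275). So blue brackets go in the drawer and yellow ones in the tray. From left to right in the scene view, the rack holds blue (200,225), blue (233,235), yellow (267,243) and yellow (300,253). Next I'll measure positions.

```bash
cat > h.py <<'E'
import numpy as np, cv2
from station import bot
from scipy.spatial.transform import Rotation as R
def grab(n):
    c=bot.calibration(n); im,d=bot.read_camera(n)
    return im,d,c
def cloud(d,c):
    v,u=np.mgrid[0:480,0:640]
    P=np.stack([(u-c['cx'])/c['fx']*d,(v-c['cy'])/c['fy']*d,d],-1)
    E=c['extrinsics']; W=P@E[:3,:3].T+E[:3,3]; W[d<=0]=np.nan
    return W
def save(n,im,s=1,crop=None):
    if crop: im=im[crop[1]:crop[3],crop[0]:crop[2]]
    if s!=1: im=cv2.resize(im,None,fx=s,fy=s,interpolation=cv2.INTER_CUBIC)
    cv2.imwrite(f"pics/{n}.png",im[:,:,::-1])
def masks(im):
    h=cv2.cvtColor(im,cv2.COLOR_RGB2HSV)
    return dict(blue=cv2.inRange(h,(105,120,40),(125,255,255)),yellow=cv2.inRange(h,(18,150,80),(32,255,255)),
      red=cv2.inRange(h,(0,170,60),(5,255,255))|cv2.inRange(h,(174,170,60),(180,255,255)))
def st():
    o=bot.get_obs(); q=o['tool_rot']; r=R.from_quat([q[1],q[2],q[3],q[0]])
    return o,r
E
python3 - <<'E'
from h import *
for n in ['scene','side']:
    im,d,c=grab(n); W=cloud(d,c); m=masks(im)
    save(n+'z',im,2,(170,170,490,410) if n=='scene' else (110,150,450,400))
    for k in m:
        N,l,s,ct=cv2.connectedComponentsWithStats(m[k])
        for i in range(1,N):
            if s[i,4]<40: continue
            p=W[l==i]; p=p[~np.isnan(p[:,0])]
            if len(p) and np.abs(p).max()<1.5: print(n,k,s[i],ct[i].round(),np.median(p,0).round(3),p.min(0).round(3),p.max(0).round(3))
    np.save(n+'W.npy',W)
E
```

```text
scene blue [ 258    0   46   72 2436] [279.  38.] [-1.027 -0.307 -0.352] [-1.05  -0.403 -0.548] [ 0.041 -0.083  0.391]
scene blue [ 334    0  109   79 6402] [392.  35.] [-1.027  0.288 -0.282] [-1.053 -0.022 -0.554] [-1.001  0.497 -0.1  ]
scene blue [ 113    8   79  106 4690] [153.  60.] [-0.08  -0.679  0.074] [-1.392 -1.11  -0.597] [ 0.123 -0.497  0.137]
scene blue [121 200  10  15 109] [125. 207.] [ 0.45  -0.535  0.016] [ 0.42  -0.554  0.006] [ 0.471 -0.518  0.021]
scene blue [191 216  18  19 115] [200. 223.] [ 0.599 -0.258  0.18 ] [ 0.591 -0.28   0.129] [ 0.605 -0.246  0.188]
scene blue [225 225  17  18  97] [233. 231.] [ 0.617 -0.175  0.18 ] [ 0.611 -0.197  0.132] [ 0.624 -0.164  0.19 ]
scene yellow [259 235  16  20 142] [267. 243.] [ 0.64  -0.093  0.177] [ 0.631 -0.115  0.13 ] [ 0.647 -0.082  0.189]
scene yellow [294 245  15  19 136] [302. 252.] [ 0.66  -0.012  0.179] [ 0.651 -0.033  0.129] [ 0.665 -0.     0.188]
scene yellow [503 267  20  19 205] [512. 276.] [0.581 0.521 0.016] [0.55  0.5   0.001] [0.604 0.548 0.021]
scene red [164 230 145  41 574] [240. 250.] [ 0.666 -0.155  0.
[... 476 characters left out ...]
    0.067] [ 0.112 -0.043  0.425]
side blue [448 208  16   8  86] [455. 212.] [ 0.444 -0.53   0.016] [ 0.416 -0.559  0.006] [ 0.468 -0.514  0.021]
side yellow [314 191  13  30 227] [320. 205.] [ 0.636 -0.089  0.146] [ 0.626 -0.116  0.102] [ 0.663 -0.075  0.19 ]
side yellow [288 199  14  30 230] [294. 213.] [ 0.655 -0.008  0.146] [ 0.646 -0.142 -0.002] [0.829 0.007 0.189]
side yellow [136 358  26  18 246] [148. 367.] [0.577 0.526 0.017] [0.549 0.501 0.006] [0.611 0.543 0.022]
side red [278 168 111  84 759] [315. 202.] [ 0.676 -0.076  0.165] [ 0.607 -0.379  0.004] [0.746 0.013 0.175]
side red [381 175   8  40 114] [385. 196.] [ 0.612 -0.372  0.073] [ 0.606 -0.383  0.006] [ 0.621 -0.35   0.155]
```

View pics/scenez.png

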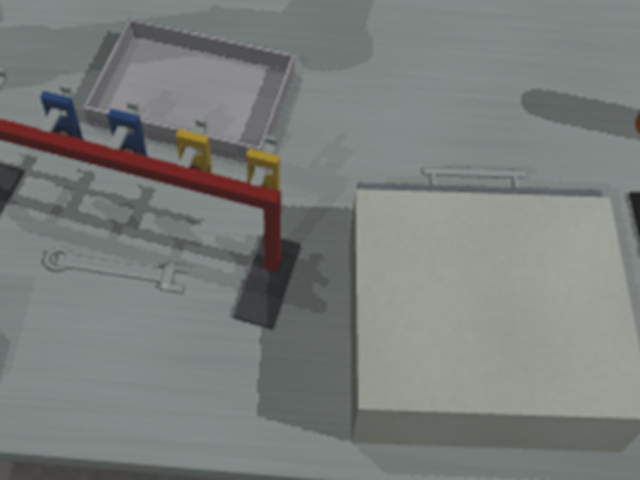

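View pics/sidez.png

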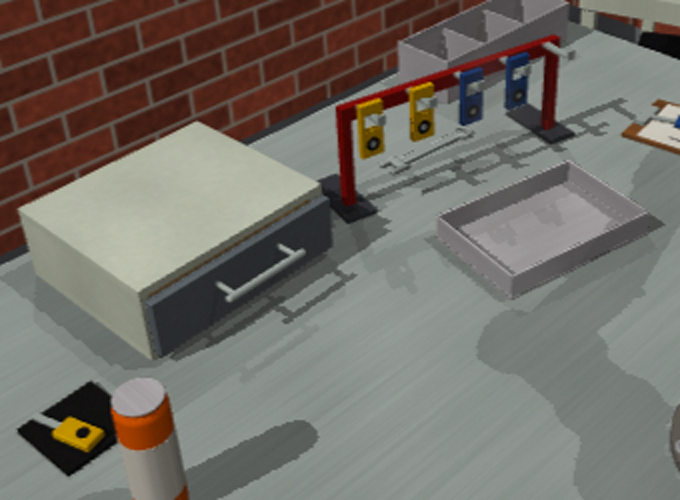

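```bash
python3 - <<'E'
import numpy as np,cv2
for n in ['scene','side']:
    W=np.load(n+'W.npy')
    # heights in region
    inr=lambda x0,x1,y0,y1,z0,z1:(W[...,0]>x0)&(W[...,0]<x1)&(W[...,1]>y0)&(W[...,1]<y1)&(W[...,2]>z0)&(W[...,2]<z1)
    def rect(name,m):
        p=W[m][:,:2].astype(np.float32)*1000
        if len(p)<20: print(n,name,len(p));return
        z=W[m][:,2]
        r=cv2.minAreaRect(p); print(n,name,len(p),np.array(r[0]).round(1),np.array(r[1]).round(1),round(r[2],1),'z',np.round(np.median(z),4))
        print('   box',cv2.boxPoints(r).round(0).tolist())
    rect('cabtop',inr(.45,1.1,.0,.6,.10,.13))
    rect('handle',inr(.4,.66,.02,.35,.03,.09))
    rect('trayrim',inr(.3,.66,-.33,.06,.034,.06))
    rect('trayfloor',inr(.3,.66,-.33,.06,.0025,.03))
    rect('wrench',inr(.6,.9,-.3,.0,.004,.02))
    rect('spray',inr(.3,.6,.35,.6,.03,.2))
E
```

```text
scene cabtop 15489 [723.6 335.3] [361.5 583.8] 26.2 z 0.1094
   box [[433.0, 518.0], [690.0, -6.0], [1014.0, 153.0], [757.0, 677.0]]
scene handle 270 [601.6 192.4] [ 50.3 227.7] 17.5 z 0.0753
   box [[543.0, 293.0], [612.0, 76.0], [660.0, 91.0], [591.0, 309.0]]
scene trayrim 495 [ 438.8 -139.9] [252.  176.5] 78.7 z 0.0384
   box [[327.0, -246.0], [500.0, -281.0], [550.0, -34.0], [377.0, 1.0]]
scene trayfloor 3712 [ 480.  -135.1] [389.  359.7] 90.0 z 0.0048
   box [[300.0, -329.0], [660.0, -330.0], [660.0, 59.0], [300.0, 59.0]]
scene wrench 998 [ 748.  -145.3] [294.2 297.9] 1.5 z 0.0061
   box [[597.0, -0.0], [605.0, -298.0], [899.0, -290.0], [891.0, 8.0]]
scene spray 1057 [436.8 504.1] [55.3 57.2] 80.0 z 0.1192
   box [[404.0, 482.0], [460.0, 472.0], [470.0, 526.0], [413.0, 536.0]]
side cabtop 6915 [762.4 202.9] [290.7 397.5] 3.0 z 0.1106
   box [[607.0, 394.0], [627.0, -3.0], [918.0, 12.0], [897.0, 409.0]]
side handle 1469 [605.  219.6] [ 63.8 255. ] 8.7 z 0.0703
   box [[554.0, 341.0], [593.0, 89.0], [656.0, 98.0], [617.0, 350.0]]
side trayrim 567 [ 439.8 -137.7] [259.5 175.8] 79.1 z 0.0386
   box [[329.0, -249.0], [502.0, -282.0], [551.0, -27.0], [378.0, 6.0]]
side trayfloor 3953 [ 479.6 -134.8] [388.3 359.6] 89.8 z 0.0055
   box [[299.0, -328.0], [659.0, -330.0], [660.0, 59.0], [301.0, 60.0]]
side wrench 530 [ 748.  -152.8] [301.4 292.4] 87.6 z 0.0061
   box [[596.0, -297.0], [888.0, -309.0], [900.0, -8.0], [608.0, 4.0]]
side spray 1758 [432.7 509.7] [55.9 56. ] 35.0 z 0.1173
   box [[394.0, 517.0], [426.0, 471.0], [472.0, 503.0], [440.0, 549.0]]
```

```bash
python3 - <<'E'
from h import *
for n in ['scene','side']:
    W=np.load(n+'W.npy'); im=cv2.imread(f'pics/{n}0.png')
    hsv=cv2.cvtColor(im,cv2.COLOR_BGR2HSV)
    m=((np.abs(W[...,2]-.11)<.004)&(W[...,0]>.5)&(W[...,0]<1.05)&(W[...,1]>.0)&(W[...,1]<.5)).astype(np.uint8)
    m=cv2.morphologyEx(m,cv2.MORPH_OPEN,np.ones((5,5),np.uint8))
    N,l,s,ct=cv2.connectedComponentsWithStats(m); i=1+np.argmax(s[1:,4])
    p=W[l==i]; r=cv2.minAreaRect((p[:,:2]*1000).astype(np.float32)); print(n,'top',r,cv2.boxPoints(r).round().tolist())
    # handle: near-light pixels ahead of face
    v,u=np.mgrid[0:480,0:640]
    roi=(u>375)&(u<442)&(v>248)&(v<268) if n=='scene' else (u>214)&(u<266)&(v>265)&(v<305)
    g=W[roi&(W[...,2]>.045)&(W[...,2]<.1)]
    for a in np.arange(.04,.1,.005):
        q=g[(g[:,2]>a)&(g[:,2]<=a+.005)]
        if len(q): print(' z',a.round(3),len(q),q.min(0).round(3),q.max(0).round(3),np.median(q,0).round(3))
E
```

```text
scene top ((766.7528686523438, 246.87326049804688), (267.61810302734375, 300.7264709472656), 2.698824405670166) [[626.0, 391.0], [640.0, 90.0], [907.0, 103.0], [893.0, 403.0]]
 z 0.065 14 [0.58  0.174 0.067] [0.588 0.301 0.07 ] [0.584 0.26  0.069]
 z 0.07 103 [0.574 0.173 0.07 ] [0.6   0.303 0.075] [0.585 0.235 0.074]
 z 0.075 136 [0.576 0.175 0.075] [0.604 0.299 0.08 ] [0.583 0.237 0.077]
 z 0.08 4 [0.581 0.197 0.08 ] [0.585 0.274 0.081] [0.582 0.242 0.08 ]
 z 0.09 24 [0.61  0.18  0.091] [0.627 0.317 0.095] [0.619 0.251 0.094]
 z 0.095 194 [0.614 0.161 0.095] [0.629 0.317 0.1  ] [0.621 0.236 0.097]
side top ((769.0960083007812, 249.61199951171875), (272.34356689453125, 302.4079284667969), 2.893272638320923) [[625.0, 394.0], [641.0, 92.0], [913.0, 105.0], [897.0, 407.0]]
 z 0.045 73 [0.611 0.133 0.045] [0.627 0.309 0.05 ] [0.619 0.235 0.048]
 z 0.05 68 [0.613 0.135 0.05 ] [0.626 0.302 0.055] [0.619 0.232 0.053]
 z 0.055 68 [0.613 0.133 0.055] [0.626 0.308 0.06 ] [0.619 0.223 0.057]
 z 0.06 75 [0.614 0.14  0.06 ] [0.626 0.307 0.065] [0.619 0.228 0.062]
 z 0.065 79 [0.577 0.142 0.065] [0.625 0.305 0.07 ] [0.618 0.227 0.068]
 z 0.07 149 [0.573 0.158 0.07 ] [0.624 0.307 0.075] [0.607 0.234 0.073]
 z 0.075 234 [0.573 0.158 0.075] [0.624 0.306 0.08 ] [0.586 0.245 0.077]
 z 0.08 68 [0.575 0.168 0.08 ] [0.625 0.303 0.085] [0.618 0.241 0.082]
 z 0.085 61 [0.614 0.181 0.085] [0.622 0.303 0.09 ] [0.618 0.244 0.087]
 z 0.09 66 [0.613 0.188 0.09 ] [0.638 0.302 0.095] [0.619 0.243 0.093]
 z 0.095 150 [0.612 0.196 0.095] [0.641 0.3   0.1  ] [0.624 0.25  0.098]
```

```bash
cat >> h.py <<'E'
def Rd(yaw,tilt=0):
    """tool down, tool x at yaw deg (world), then tilted by tilt deg about tool y"""
    x=np.array([np.cos(np.radians(yaw)),np.sin(np.radians(yaw)),0]); z=np.array([0,0,-1.]); y=np.cross(z,x)
    return R.from_matrix(np.stack([x,y,z],1))*R.from_rotvec([0,tilt,0],degrees=True)
def plan(p,Rt,n=None,vmax=.06):
    o,r=st(); p0=o['eef_pos']; D=np.array(p)-p0; rv=(r.inv()*Rt).as_rotvec(degrees=True)
    print('t',round(o['t'],2),'now',p0.round(4),'rotvec left',rv.round(2),'tool-shift left',r.inv().apply(D).round(4))
    if n is None: n=max(1,int(np.ceil(max(np.linalg.norm(D)/vmax,np.linalg.norm(rv)/10))))
    rr=r
    for i in range(n):
        s=rr.inv().apply(D/n); print(i+1,'/',n,s.round(3).tolist(),(rv/n).round(1).tolist())
        rr=rr*R.from_rotvec(rv/n,degrees=True)
E
python3 -c "
from h import *
plan([.584,.238,.25],Rd(92.8))"
```

```text
t 0.25 now [ 0.2319 -0.6337  0.2448] rotvec left [-5.00e-02 -3.00e-02 -7.27e+01] tool-shift left [ 0.6302 -0.6976 -0.0046]
1 / 16 [0.039, -0.044, -0.0] [-0.0, -0.0, -4.5]
2 / 16 [0.043, -0.04, -0.0] [-0.0, -0.0, -4.5]
3 / 16 [0.046, -0.037, -0.0] [-0.0, -0.0, -4.5]
4 / 16 [0.049, -0.033, -0.0] [-0.0, -0.0, -4.5]
5 / 16 [0.051, -0.029, -0.0] [-0.0, -0.0, -4.5]
6 / 16 [0.053, -0.025, -0.0] [-0.0, -0.0, -4.5]
7 / 16 [0.055, -0.021, -0.0] [-0.0, -0.0, -4.5]
8 / 16 [0.056, -0.016, -0.0] [-0.0, -0.0, -4.5]
9 / 16 [0.058, -0.012, -0.0] [-0.0, -0.0, -4.5]
10 / 16 [0.058, -0.007, -0.0] [-0.0, -0.0, -4.5]
11 / 16 [0.059, -0.003, -0.0] [-0.0, -0.0, -4.5]
12 / 16 [0.059, 0.002, -0.0] [-0.0, -0.0, -4.5]
13 / 16 [0.058, 0.007, -0.0] [-0.0, -0.0, -4.5]
14 / 16 [0.058, 0.011, -0.0] [-0.0, -0.0, -4.5]
15 / 16 [0.057, 0.016, -0.0] [-0.0, -0.0, -4.5]
16 / 16 [0.055, 0.02, -0.0] [-0.0, -0.0, -4.5]
```

```bash
python3 -m crank '[[[0.039,-0.044,0],[0,0,-4.5],0.032],[[0.043,-0.040,0],[0,0,-4.5],0.032],[[0.046,-0.037,0],[0,0,-4.5],0.032],[[0.049,-0.033,0],[0,0,-4.5],0.032],[[0.051,-0.029,0],[0,0,-4.5],0.032],[[0.053,-0.025,0],[0,0,-4.5],0.032],[[0.055,-0.021,0],[0,0,-4.5],0.032],[[0.056,-0.016,0],[0,0,-4.5],0.032],[[0.058,-0.012,0],[0,0,-4.5],0.032],[[0.058,-0.007,0],[0,0,-4.5],0.032]]' 40; python3 -c "
from h import *
plan([.584,.238,.2],Rd(92.8))"
```

```text
t: 1.5
eef_pos: [0.4546, -0.0881, 0.2456]
tool_rot: [0.0, 0.842, 0.539, 0.0]
contact_force: [1.7, -0.7, -0.4]
gripper_width: 0.377
t 1.5 now [ 0.4546 -0.0881  0.2456] rotvec left [ 5.000e-02  2.000e-02 -2.757e+01] tool-shift left [ 0.3504 -0.0192  0.0456]
1 / 6 [0.058, -0.003, 0.008] [0.0, 0.0, -4.6]
2 / 6 [0.058, 0.001, 0.008] [0.0, 0.0, -4.6]
3 / 6 [0.058, 0.006, 0.008] [0.0, 0.0, -4.6]
4 / 6 [0.057, 0.011, 0.008] [0.0, 0.0, -4.6]
5 / 6 [0.056, 0.015, 0.008] [0.0, 0.0, -4.6]
6 / 6 [0.055, 0.02, 0.008] [0.0, 0.0, -4.6]
```

```bash
python3 -m crank '[[[0.058,-0.003,0.008],[0,0,-4.6],0.032],[[0.058,0.001,0.008],[0,0,-4.6],0.032],[[0.058,0.006,0.008],[0,0,-4.6],0.032],[[0.057,0.011,0.008],[0,0,-4.6],0.032],[[0.056,0.015,0.008],[0,0,-4.6],0.032],[[0.055,0.02,0.008],[0,0,-4.6],0.032],[[0,0,0],[0,0,0],0.032]]'; python3 -c "
from h import *
plan([.584,.238,.072],Rd(92.8))
im,d,c=grab('wrist'); save('w1',im); W=cloud(d,c)
m=(W[...,2]>.06)&(W[...,2]<.088)&(W[...,0]<.603)&(W[...,0]>.55)
p=W[m];print(len(p)); r=cv2.minAreaRect((p[:,:2]*1000).astype(np.float32)); print(r,np.percentile(p[:,2],[5,50,99]))
"
```

```text
t: 2.38
eef_pos: [0.5825, 0.2401, 0.1964]
tool_rot: [-0.002, 0.688, 0.726, 0.001]
contact_force: [-0.3, 0.4, 0.1]
gripper_width: 0.374
t 2.38 now [0.5825 0.2401 0.1964] rotvec left [-0.08 -0.21  0.3 ] tool-shift left [-0.0026  0.0015  0.1244]
1 / 3 [-0.001, 0.001, 0.041] [-0.0, -0.1, 0.1]
2 / 3 [-0.001, 0.0, 0.041] [-0.0, -0.1, 0.1]
3 / 3 [-0.001, 0.0, 0.041] [-0.0, -0.1, 0.1]
3723
((591.0487060546875, 242.12527465820312), (28.723419189453125, 129.19891357421875), 2.874760866165161) [0.07316489 0.07581657 0.07802498]
```

View pics/w1.png

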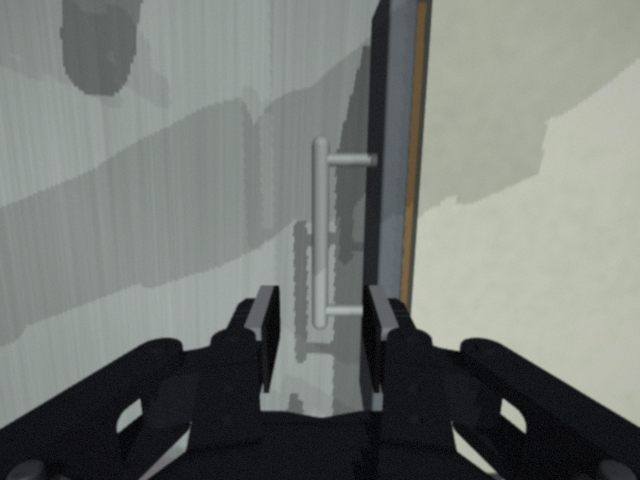

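```bash
python3 -m crank '[[[0,0,0.05],[0,0,0],0.032],[[0,0,0.05],[0,0,0],0.032],[[0,0,0.024],[0,0,0],0.032],[[0,0,0],[0,0,0],0.032],[[0,0,0],[0,0,0],0.0],[[0,0,0],[0,0,0],0.0],[[0,0,0],[0,0,0],0.0]]' 60; python3 -c "
from h import *
o,r=st();print(r.inv().apply([-.1985*.9988,-.1985*.049,0]))"
```

```text
t: 3.3
eef_pos: [0.5835, 0.2332, 0.0739]
tool_rot: [0.001, 0.691, 0.723, -0.0]
contact_force: [-1.2, -3.7, 4.1]
gripper_width: 0.101
[-5.75385041e-04 -1.98499381e-01 -1.03834032e-04]
```

```bash
python3 -m crank '[[[0,-0.01,0],[0,0,0],0.0],[[0,-0.02,0],[0,0,0],0.0],[[0,-0.025,0],[0,0,0],0.0],[[0,-0.025,0],[0,0,0],0.0],[[0,-0.025,0],[0,0,0],0.0],[[0,-0.025,0],[0,0,0],0.0],[[0,-0.02,0],[0,0,0],0.0],[[0,-0.02,0],[0,0,0],0.0],[[0,0,0],[0,0,0],0.0]]'; python3 -c "
from h import *
im,d,c=grab('side'); save('s2',im)"
```

```text
t: 4.42
eef_pos: [0.4112, 0.2248, 0.0737]
tool_rot: [0.001, 0.69, 0.724, -0.001]
contact_force: [-0.2, -7.2, 8.6]
gripper_width: 0.101
```

View pics/s2.png

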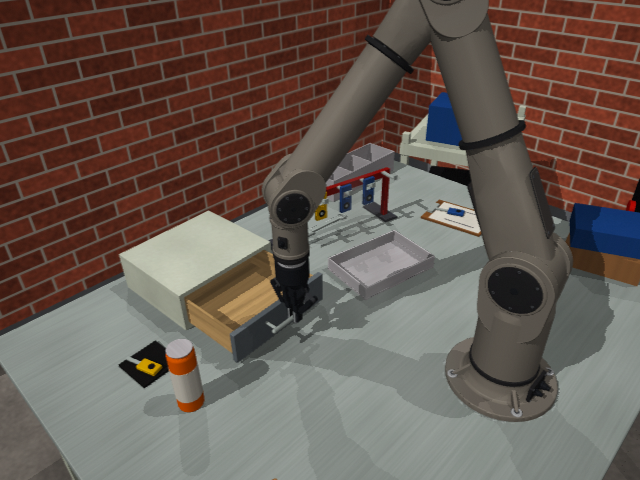

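The drawer is open by about 17 cm (side view, 255,300). I'll pull it a little further and let go.

```bash
python3 -m crank '[[[0,-0.008,0],[0,0,0],0.0],[[0,-0.006,0],[0,0,0],0.0],[[0,0,0],[0,0,0],0.0]]'; 
```

```text
t: 4.85
eef_pos: [0.3984, 0.2242, 0.0737]
tool_rot: [0.001, 0.69, 0.723, -0.001]
contact_force: [-1.2, -6.9, 10.4]
gripper_width: 0.103
```

```bash
python3 -m crank '[[[0,0,0],[0,0,0],0.034],[[0,0,0],[0,0,0],0.034],[[0,0,0],[0,0,0],0.034],[[0,0,-0.05],[0,0,0],0.034],[[0,0,-0.06],[0,0,0],0.034],[[0,0,-0.06],[0,0,0],0.05],[[0,0,-0.05],[0,0,0],0.05],[[0,0,0],[0,0,0],0.05]]'; python3 -c "
from h import *
plan([.56,-.09,.33],Rd(-14))
print()
plan([.56,-.09,.33],Rd(166))
print(bot.get_obs()['q'])"
```

```text
t: 5.85
eef_pos: [0.401, 0.2274, 0.2971]
tool_rot: [0.002, 0.69, 0.724, 0.004]
contact_force: [-0.7, -0.6, -0.8]
gripper_width: 0.584
t 5.85 now [0.401  0.2274 0.2971] rotvec left [  0.15  -0.52 106.69] tool-shift left [-0.3244  0.1441 -0.0327]
1 / 11 [-0.029, 0.013, -0.003] [0.0, -0.0, 9.7]
2 / 11 [-0.027, 0.018, -0.003] [0.0, -0.0, 9.7]
3 / 11 [-0.023, 0.022, -0.003] [0.0, -0.0, 9.7]
4 / 11 [-0.019, 0.026, -0.003] [0.0, -0.0, 9.7]
5 / 11 [-0.015, 0.029, -0.003] [0.0, -0.0, 9.7]
6 / 11 [-0.01, 0.031, -0.003] [0.0, -0.0, 9.7]
7 / 11 [-0.004, 0.032, -0.003] [0.0, -0.0, 9.7]
8 / 11 [0.001, 0.032, -0.003] [0.0, -0.0, 9.7]
9 / 11 [0.006, 0.032, -0.003] [0.0, -0.0, 9.7]
10 / 11 [0.012, 0.03, -0.003] [0.0, -0.0, 9.7]
11 / 11 [0.017, 0.028, -0.003] [0.0, -0.0, 9.7]

t 5.85 now [0.401  0.2274 0.2971] rotvec left [  0.48   0.14 -73.31] tool-shift left [-0.3244  0.1441 -0.0327]
1 / 8 [-0.041, 0.018, -0.004] [0.1, 0.0, -9.2]
2 / 8 [-0.043, 0.011, -0.004] [0.1, 0.0, -9.2]
3 / 8 [-0.044, 0.004, -0.004] [0.1, 0.0, -9.2]
4 / 8 [-0.044, -0.003, -0.004] [0.1, 0.0, -9.2]
5 / 8 [-0.043, -0.01, -0.004] [0.1, 0.0, -9.2]
6 / 8 [-0.041, -0.017, -0.004] [0.1, 0.0, -9.2]
7 / 8 [-0.038, -0.023, -0.004] [0.1, 0.0, -9.2]
8 / 8 [-0.034, -0.029, -0.004] [0.1, 0.0, -9.2]
[ 0.05352826  0.12606748 -0.75390972  1.94526064  0.09944092  1.09843214
 -0.6940726 ]
```

```bash
python3 -m crank '[[[-0.029,0.013,-0.003],[0,0,9.7],0.055],[[-0.027,0.018,-0.003],[0,0,9.7],0.055],[[-0.023,0.022,-0.003],[0,0,9.7],0.055],[[-0.019,0.026,-0.003],[0,0,9.7],0.055],[[-0.015,0.029,-0.003],[0,0,9.7],0.055],[[-0.01,0.031,-0.003],[0,0,9.7],0.055],[[-0.004,0.032,-0.003],[0,0,9.7],0.055],[[0.001,0.032,-0.003],[0,0,9.7],0.055],[[0.006,0.032,-0.003],[0,0,9.7],0.055],[[0.012,0.03,-0.003],[0,0,9.7],0.055]]'; 
python3 -m crank '[[[0.017,0.028,-0.003],[0,0,9.7],0.055],[[0,0,0],[0,0,0],0.055],[[0,0,0],[0,0,0],0.055]]'
python3 -c "
from h import *
plan([.56,-.09,.33],Rd(-14),1); print(bot.get_obs()['q'])
for n in ['wrist','scene','side']:
    im,d,c=grab(n); save(n+'3',im); W=cloud(d,c); m=masks(im)
    for k in ['yellow','blue']:
        N,l,s,ct=cv2.connectedComponentsWithStats(m[k])
        for i in range(1,N):
            p=W[(l==i)]; p=p[(p[:,2]>.183)&(p[:,2]<.195)]
            if len(p)>12 and np.abs(p).max()<1.5: 
                r=cv2.minAreaRect((p[:,:2]*1000).astype(np.float32)); print(n,k,s[i][:4],len(p),np.median(p,0).round(3),r)
"
```

```text
t: 7.1
eef_pos: [0.5445, -0.0631, 0.3218]
tool_rot: [0.0, 0.999, -0.04, -0.001]
contact_force: [0.0, -0.3, -0.6]
gripper_width: 0.643
t: 7.48
eef_pos: [0.559, -0.0905, 0.3251]
tool_rot: [-0.0, 0.993, -0.121, -0.001]
contact_force: [0.0, 0.3, -0.4]
gripper_width: 0.645
t 7.47 now [ 0.559  -0.0905  0.3251] rotvec left [-0.01  0.12  0.13] tool-shift left [ 0.0009 -0.0008 -0.0049]
1 / 1 [0.001, -0.001, -0.005] [-0.0, 0.1, 0.1]
[ 0.29848637  0.25097727 -0.3005192   1.70317265  0.07813596  1.20133437
 -1.83436136]
wrist yellow [143 106  86  20] 900 [ 0.656 -0.014  0.186] ((656.3712158203125, -14.010427474975586), (36.35421371459961, 9.84665584564209), 78.08475494384766)
wrist yellow [276 107  56  19] 848 [ 0.636 -0.097  0.186] ((636.204833984375, -96.77894592285156), (35.4306755065918, 9.54412841796875), 77.69493103027344)
wrist blue [488 106 108  19] 894 [ 0.597 -0.262  0.185] ((596.4968872070312, -261.7445983886719), (37.513275146484375, 9.85049819946289), 78.59650421142578)
wrist blue [388 109  76  18] 852 [ 0.615 -0.179  0.185] ((614.6629028320312, -178.74681091308594), (36.53046798706
[... 595 characters left out ...]
08520507812), (29.94034767150879, 9.050655364990234), 76.29653930664062)
side yellow [314 191  13  30] 37 [ 0.636 -0.096  0.186] ((633.3019409179688, -96.08786010742188), (38.321434020996094, 18.93224334716797), 79.3420639038086)
side yellow [288 199  14  30] 35 [ 0.655 -0.012  0.186] ((655.8187255859375, -14.03903579711914), (34.54376983642578, 13.617948532104492), 74.18022918701172)
side blue [363 176  12  28] 27 [ 0.596 -0.261  0.185] ((596.4754028320312, -263.0060729980469), (39.310569763183594, 11.17674732208252), 79.83829498291016)
side blue [340 184  11  29] 28 [ 0.615 -0.175  0.186] ((614.2899780273438, -177.0523223876953), (40.026954650878906, 11.379446029663086), 81.43968963623047)
```

View pics/wrist3.png

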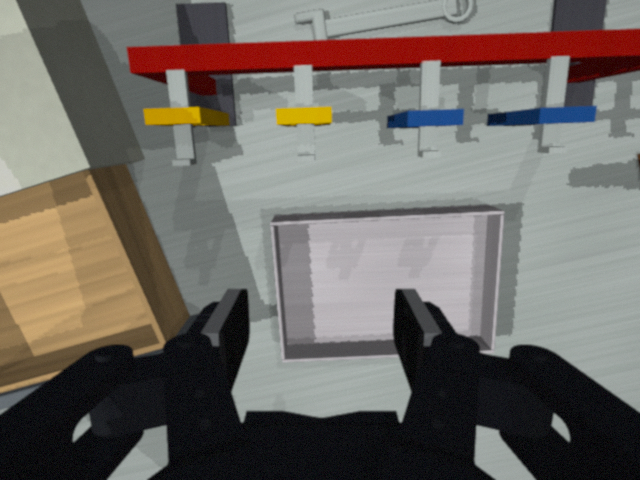

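View pics/side3.png

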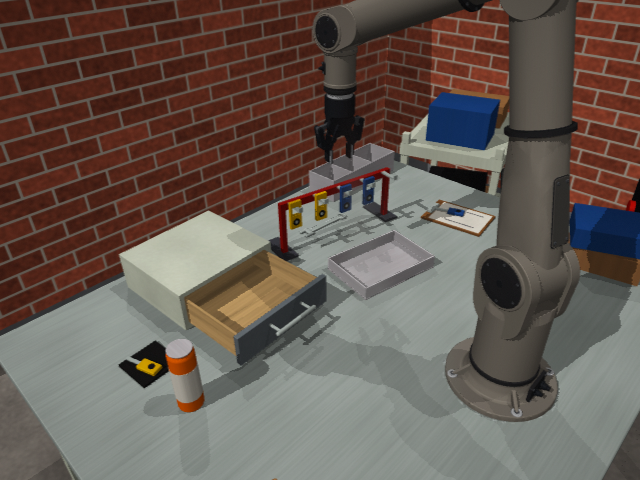

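```bash
python3 -c "
from h import *
plan([.6564,-.014,.25],Rd(-12))"
```

```text
t 7.62 now [ 0.5592 -0.0902  0.3259] rotvec left [-0.01  0.04 -1.85] tool-shift left [ 0.0762 -0.0973  0.0759]
1 / 3 [0.025, -0.032, 0.025] [-0.0, 0.0, -0.6]
2 / 3 [0.026, -0.032, 0.025] [-0.0, 0.0, -0.6]
3 / 3 [0.026, -0.032, 0.025] [-0.0, 0.0, -0.6]
```

```bash
python3 -m crank '[[[0.025,-0.032,0.025],[0,0,-0.6],0.055],[[0.026,-0.032,0.025],[0,0,-0.6],0.055],[[0.026,-0.032,0.025],[0,0,-0.6],0.055],[[0,0,0],[0,0,0],0.055],[[0,0,0],[0,0,0],0.055]]'; python3 -c "
from h import *
plan([.6564,-.014,.145],Rd(-12))"
```

```text
t: 8.25
eef_pos: [0.6563, -0.016, 0.2515]
tool_rot: [0.0, 0.994, -0.106, -0.0]
contact_force: [-0.1, -0.4, 0.4]
gripper_width: 0.643
t 8.25 now [ 0.6563 -0.016   0.2515] rotvec left [ 0.02  0.01 -0.16] tool-shift left [-0.0003 -0.002   0.1065]
1 / 2 [-0.0, -0.001, 0.053] [0.0, 0.0, -0.1]
2 / 2 [-0.0, -0.001, 0.053] [0.0, 0.0, -0.1]
```

```bash
python3 -m crank '[[[0,-0.001,0.053],[0,0,0],0.055],[[0,-0.001,0.053],[0,0,0],0.055],[[0,0,0],[0,0,0],0.055],[[0,0,0],[0,0,0],0.02],[[0,0,0],[0,0,0],0.02],[[0,0,0],[0,0,0],0.02],[[0,0,0],[0,0,0],0.02]]' 70; python3 -c "
from h import *
im,d,c=grab('side'); save('s4',im,3,(250,120,450,260))"
```

```text
t: 9.12
eef_pos: [0.6588, -0.0143, 0.1485]
tool_rot: [-0.0, 0.994, -0.107, 0.002]
contact_force: [-2.4, -0.9, 7.4]
gripper_width: 0.41
```

View pics/s4.png

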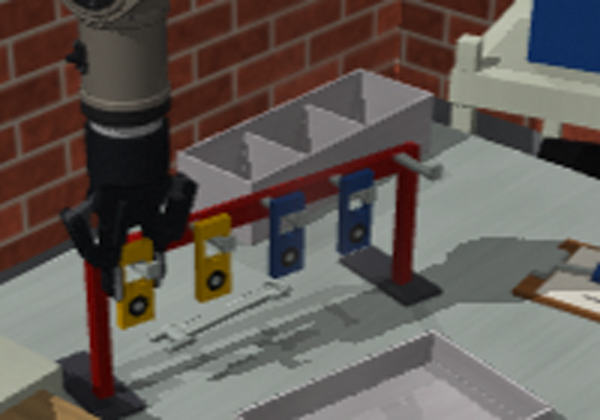

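```bash
python3 -m crank '[[[0,0,-0.010],[0,0,0],0.02],[[0,0,-0.007],[0,0,0],0.02],[[0,0,0],[0,0,0],0.02]]'; python3 -c "
from h import *
im,d,c=grab('side'); save('s5',im,3,(250,120,450,260))"
```

```text
t: 9.55
eef_pos: [0.6576, -0.0139, 0.1633]
tool_rot: [-0.0, 0.994, -0.106, 0.001]
contact_force: [-0.5, 0.1, -2.1]
gripper_width: 0.412
```

View pics/s5.png

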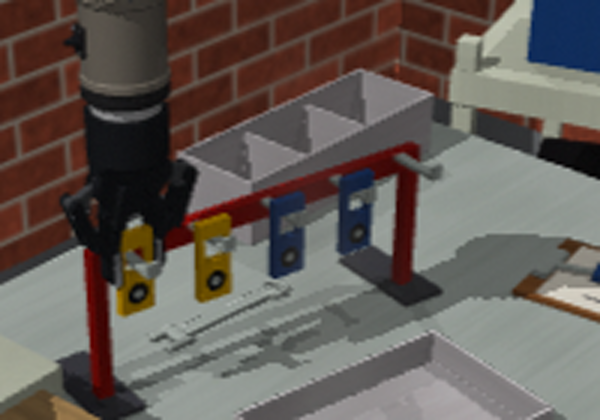

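```bash
python3 -m crank '[[[-0.015,0,0],[0,0,0],0.02],[[-0.015,0,0],[0,0,0],0.02],[[-0.02,0,0],[0,0,0],0.02],[[-0.02,0,0],[0,0,0],0.02],[[-0.02,0,0],[0,0,0],0.02],[[0,0,0],[0,0,0],0.02]]'; python3 -c "
from h import *
im,d,c=grab('side'); save('s6',im,2,(230,120,550,360))
im,d,c=grab('scene'); W=cloud(d,c)
for n in ['scene','side']:
    im,d,c=grab(n); W=cloud(d,c)
    m=(W[...,0]>.3)&(W[...,0]<.58)&(W[...,1]>-.33)&(W[...,1]<.06)&(W[...,2]>.034)&(W[...,2]<.045)
    p=W[m];r=cv2.minAreaRect((p[:,:2]*1000).astype(np.float32));print(n,len(p),r,cv2.boxPoints(r).round().tolist())
"
```

```text
t: 10.35
eef_pos: [0.5669, 0.0055, 0.1622]
tool_rot: [0.0, 0.994, -0.106, -0.001]
contact_force: [-0.4, -0.0, -0.6]
gripper_width: 0.409
scene 376 ((439.5412292480469, -139.98910522460938), (252.45408630371094, 174.12342834472656), 79.15435028076172) [[330.0, -248.0], [501.0, -280.0], [549.0, -32.0], [378.0, 0.0]]
side 598 ((440.50927734375, -137.3654327392578), (256.999755859375, 176.0947265625), 79.22693634033203) [[330.0, -247.0], [503.0, -280.0], [551.0, -28.0], [378.0, 5.0]]
```

View pics/s6.png

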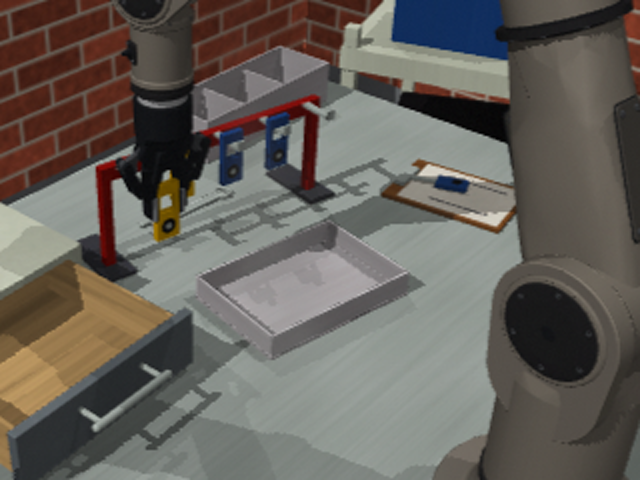

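```bash
python3 -c "
from h import *
plan([.46,-.087,.15],Rd(-11,40))"
```

```text
t 10.55 now [0.5697 0.0048 0.1624] rotvec left [ 0.42 39.95 -1.17] tool-shift left [-0.0878  0.113   0.0124]
1 / 4 [-0.022, 0.028, 0.003] [0.1, 10.0, -0.3]
2 / 4 [-0.022, 0.028, -0.001] [0.1, 10.0, -0.3]
3 / 4 [-0.022, 0.028, -0.005] [0.1, 10.0, -0.3]
4 / 4 [-0.021, 0.028, -0.009] [0.1, 10.0, -0.3]
```

```bash
python3 -m crank '[[[-0.022,0.028,0.003],[0,10,0],0.02],[[-0.022,0.028,-0.001],[0,10,0],0.02],[[-0.022,0.028,-0.005],[0,10,-0.3],0.02],[[-0.021,0.028,-0.009],[0,10,-0.3],0.02],[[0,0,0],[0,0,0],0.02],[[0,0,0],[0,0,0],0.02]]'; python3 -c "
from h import *
plan([.46,-.087,.05],Rd(-11,40)); print(bot.get_obs()['q'])
im,d,c=grab('side'); save('s7',im)
"
```

```text
t: 11.3
eef_pos: [0.502, -0.0825, 0.1726]
tool_rot: [0.048, 0.959, -0.105, 0.258]
contact_force: [-0.6, 0.8, -2.1]
gripper_width: 0.414
t 11.3 now [ 0.502  -0.0825  0.1726] rotvec left [ 2.96  9.69 -0.44] tool-shift left [-0.0966  0.0092  0.0861]
1 / 3 [-0.032, 0.003, 0.029] [1.0, 3.2, -0.1]
2 / 3 [-0.034, 0.003, 0.027] [1.0, 3.2, -0.1]
3 / 3 [-0.035, 0.004, 0.025] [1.0, 3.2, -0.1]
[-0.03317931  0.12818798 -0.04188068  2.38365217  0.9780682   0.22654479
 -2.77968049]
```

View pics/s7.png

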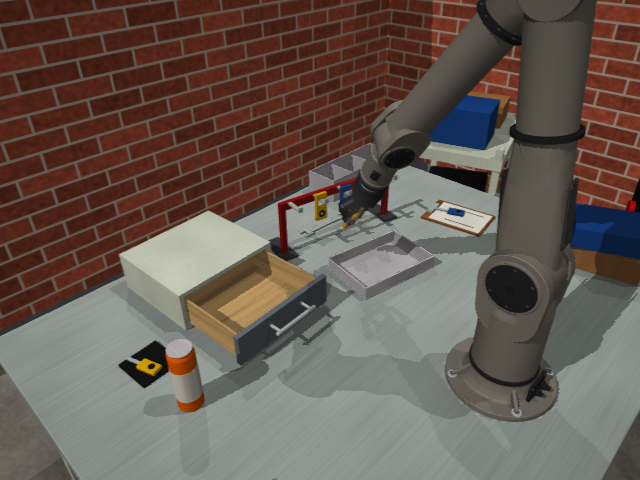

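```bash
python3 -c "
from h import *
plan([.46,-.083,.19],Rd(-11,-30))"
```

```text
t 11.35 now [ 0.5022 -0.0824  0.1726] rotvec left [  2.27 -60.29  -2.14] tool-shift left [-0.0267  0.0107 -0.0354]
1 / 7 [-0.004, 0.002, -0.005] [0.3, -8.6, -0.3]
2 / 7 [-0.005, 0.001, -0.004] [0.3, -8.6, -0.3]
3 / 7 [-0.005, 0.001, -0.004] [0.3, -8.6, -0.3]
4 / 7 [-0.006, 0.001, -0.003] [0.3, -8.6, -0.3]
5 / 7 [-0.006, 0.001, -0.002] [0.3, -8.6, -0.3]
6 / 7 [-0.006, 0.001, -0.001] [0.3, -8.6, -0.3]
7 / 7 [-0.006, 0.001, -0.0] [0.3, -8.6, -0.3]
```

```bash
python3 -m crank '[[[-0.004,0.002,-0.005],[0.3,-8.6,-0.3],0.02],[[-0.005,0.001,-0.004],[0.3,-8.6,-0.3],0.02],[[-0.005,0.001,-0.004],[0.3,-8.6,-0.3],0.02],[[-0.006,0.001,-0.003],[0.3,-8.6,-0.3],0.02],[[-0.006,0.001,-0.002],[0.3,-8.6,-0.3],0.02],[[-0.006,0.001,-0.001],[0.3,-8.6,-0.3],0.02],[[-0.006,0.001,0],[0.3,-8.6,-0.3],0.02],[[0,0,0],[0,0,0],0.02],[[0,0,0],[0,0,0],0.02]]'; python3 -c "
from h import *
plan([.4385,-.083,.052],Rd(-11,-30)); print(bot.get_obs()['q'])
im,d,c=grab('side'); save('s8',im)
"
```

```text
t: 12.48
eef_pos: [0.4652, -0.0914, 0.1827]
tool_rot: [-0.001, 0.975, -0.109, -0.192]
contact_force: [-0.2, -1.3, -1.0]
gripper_width: 0.408
t 12.47 now [ 0.4652 -0.0914  0.1827] rotvec left [ 1.47 -7.93 -2.19] tool-shift left [ 0.0231 -0.0077  0.1314]
1 / 3 [0.008, -0.003, 0.044] [0.5, -2.6, -0.7]
2 / 3 [0.01, -0.002, 0.043] [0.5, -2.6, -0.7]
3 / 3 [0.012, -0.002, 0.043] [0.5, -2.6, -0.7]
[ 0.23293604  0.44453352 -0.20647306  1.82793974  0.05776106  1.26420952
 -1.79296374]
```

View pics/s8.png

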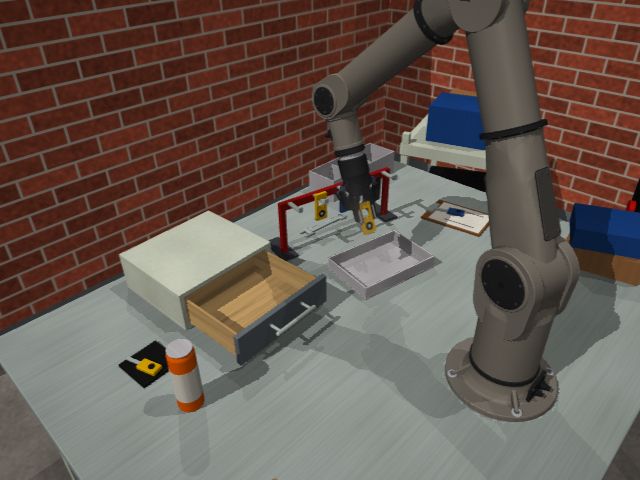

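```bash
python3 -m crank '[[[0.008,-0.003,0.044],[0.5,-3,-0.7],0.02],[[0.010,-0.002,0.040],[0.5,-3,-0.7],0.02],[[0,0,0],[0.5,-3,-0.7],0.02],[[0,0,0],[0,0,0],0.02]]'; python3 -c "
from h import *
plan([.4385,-.083,.052],Rd(-11,-31)); print(bot.get_obs()['q'])
im,d,c=grab('side'); save('s9',im,2,(230,90,550,330)); im,d,c=grab('scene'); save('c9',im,2,(130,130,450,370))
"
```

```text
t: 13.02
eef_pos: [0.4488, -0.0863, 0.0986]
tool_rot: [-0.025, 0.959, -0.094, -0.267]
contact_force: [-0.0, -0.9, -2.1]
gripper_width: 0.413
t 13.03 now [ 0.4488 -0.0863  0.0986] rotvec left [-0.01  0.09 -0.16] tool-shift left [ 0.0149 -0.0013  0.0454]
1 / 1 [0.015, -0.001, 0.045] [-0.0, 0.1, -0.2]
[ 0.24406842  0.62428557 -0.20803336  1.81922704  0.04541405  1.24760195
 -1.75089549]
```

View pics/s9.png

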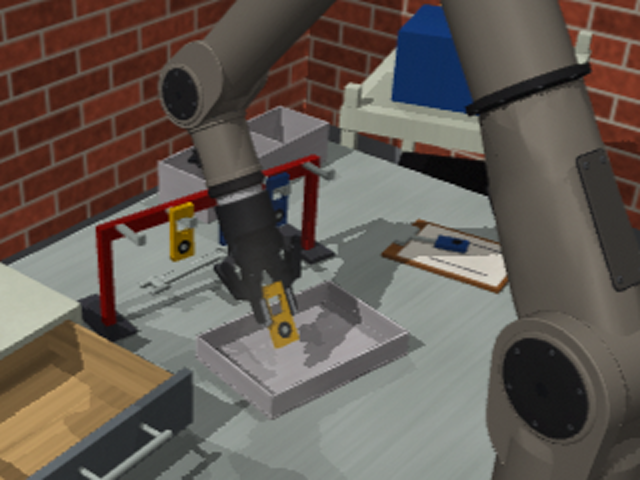

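View pics/c9.png

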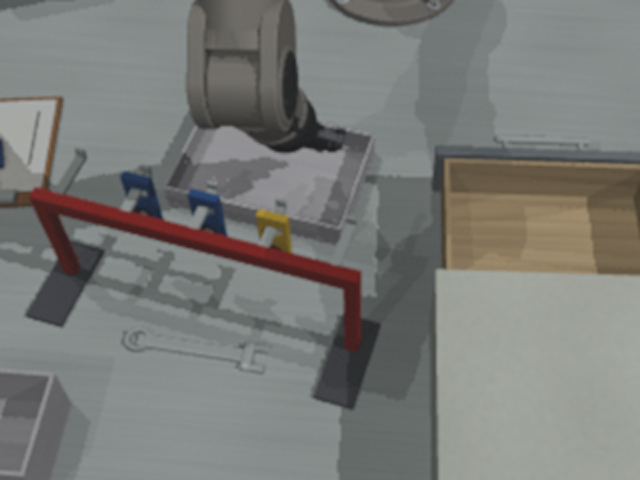

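```bash
python3 -m crank '[[[0.008,0,0.022],[0,0,0],0.02],[[0.007,-0.001,0.023],[0,0,0],0.02],[[0,0,0],[0,0,0],0.02]]'; python3 -c "
from h import *
im,d,c=grab('side'); save('s10',im,3,(310,200,470,320))
"
```

```text
t: 13.5
eef_pos: [0.4375, -0.0832, 0.0525]
tool_rot: [-0.025, 0.959, -0.093, -0.268]
contact_force: [-0.4, -0.3, -0.9]
gripper_width: 0.409
```

View pics/s10.png

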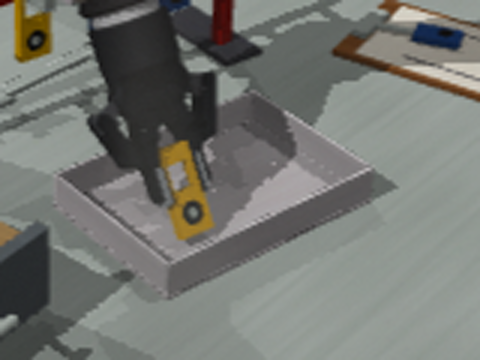

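```bash
python3 -m crank '[[[0.002,0,0.003],[0,0,0],0.02],[[0,0,0],[0,0,0],0.02],[[0,0,0],[0,0,0],0.045],[[0,0,0],[0,0,0],0.052],[[0,0,0],[0,0,0],0.052],[[0,0,0],[0,0,0],0.052]]'; python3 -c "
from h import *
im,d,c=grab('side'); save('s11',im,3,(310,200,470,320))
"
```

```text
t: 14.3
eef_pos: [0.4387, -0.0836, 0.0489]
tool_rot: [-0.025, 0.959, -0.094, -0.267]
contact_force: [0.5, -0.7, 0.2]
gripper_width: 0.611
```

View pics/s11.png

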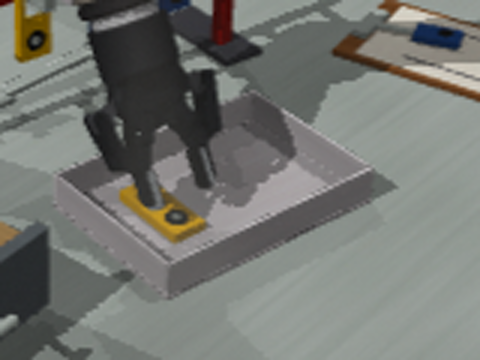

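```bash
python3 -c "
from h import *
plan([.47,-.09,.27],Rd(-12,0))"
```

```text
t 14.35 now [ 0.4387 -0.0836  0.0489] rotvec left [ 0.33 31.17  0.81] tool-shift left [-0.0871  0.0006 -0.2058]
1 / 4 [-0.022, 0.0, -0.051] [0.1, 7.8, 0.2]
2 / 4 [-0.015, 0.0, -0.054] [0.1, 7.8, 0.2]
3 / 4 [-0.007, 0.0, -0.055] [0.1, 7.8, 0.2]
4 / 4 [0.0, 0.0, -0.056] [0.1, 7.8, 0.2]
```

```bash
python3 -m crank '[[[-0.022,0,-0.035],[0,0,0],0.055],[[-0.022,0,-0.045],[0,7.8,0.2],0.055],[[-0.015,0,-0.05],[0,7.8,0.2],0.055],[[-0.007,0,-0.05],[0,7.8,0.2],0.055],[[0,0,-0.04],[0,7.8,0.2],0.055],[[0,0,0],[0,0,0],0.055]]'; python3 -c "
from h import *
plan([.6362,-.0968,.25],Rd(-12))
im,d,c=grab('side'); save('s12',im,3,(310,200,470,320))
W=cloud(d,c);m=masks(im)['yellow']
N,l,s,ct=cv2.connectedComponentsWithStats(m)
for i in range(1,N):
    p=W[l==i]; p=p[(p[:,2]<.03)&(p[:,1]<.2)]
    if len(p)>20: print(cv2.minAreaRect((p[:,:2]*1000).astype(np.float32)),np.median(p,0))
"
```

```text
t: 15.1
eef_pos: [0.4608, -0.0871, 0.2855]
tool_rot: [0.003, 0.995, -0.104, 0.004]
contact_force: [0.6, -0.2, 0.3]
gripper_width: 0.64
t 15.1 now [ 0.4608 -0.0871  0.2855] rotvec left [ 0.32 -0.52  0.11] tool-shift left [ 0.1733 -0.0269  0.0369]
1 / 3 [0.058, -0.009, 0.012] [0.1, -0.2, 0.0]
2 / 3 [0.058, -0.009, 0.012] [0.1, -0.2, 0.0]
3 / 3 [0.058, -0.009, 0.012] [0.1, -0.2, 0.0]
((461.2815246582031, -85.6562271118164), (37.78175735473633, 88.97164154052734), 78.48383331298828) [ 0.46136746 -0.08127632  0.0137157 ]
```

View pics/s12.png

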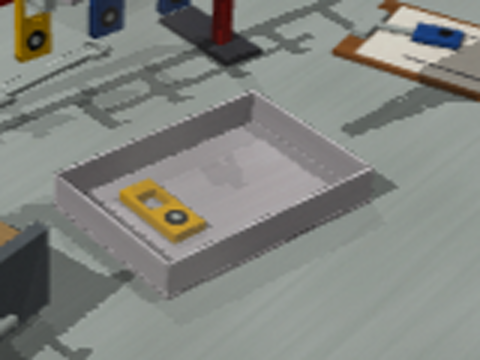

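Bracket 1 lies flat in the tray. Next is the second yellow one.

```bash
python3 -m crank '[[[0.058,-0.009,0.012],[0,0,0],0.055],[[0.058,-0.009,0.012],[0,0,0],0.055],[[0.057,-0.009,0.012],[0,-0.5,0],0.055],[[0,0,0],[0,0,0],0.055],[[0,0,0],[0,0,0],0.055]]'; python3 -c "
from h import *
plan([.6362,-.0968,.145],Rd(-12))
im,d,c=grab('side');  W=cloud(d,c);m=masks(im)['yellow']
save('s13',im,3,(250,120,450,260))
"
```

```text
t: 15.78
eef_pos: [0.6342, -0.0965, 0.2432]
tool_rot: [0.002, 0.995, -0.104, -0.007]
contact_force: [-0.0, 0.1, 0.2]
gripper_width: 0.647
t 15.78 now [ 0.6342 -0.0965  0.2432] rotvec left [0.32 0.73 0.11] tool-shift left [ 0.0033 -0.0006  0.0981]
1 / 2 [0.002, -0.0, 0.049] [0.2, 0.4, 0.1]
2 / 2 [0.001, -0.0, 0.049] [0.2, 0.4, 0.1]
```

View pics/s13.png

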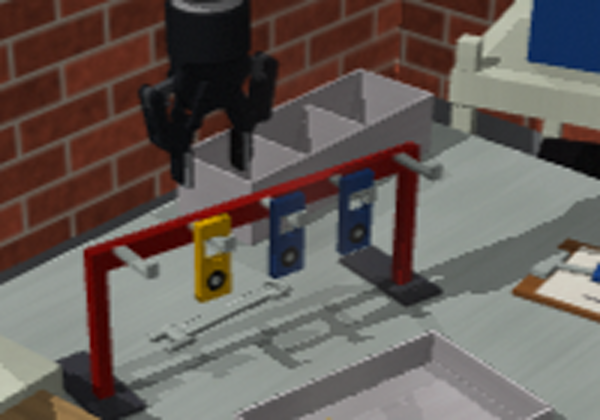

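```bash
python3 -m crank '[[[0.002,0,0.049],[0,0.4,0],0.055],[[0.001,0,0.049],[0,0.3,0],0.055],[[0,0,0],[0,0,0],0.055],[[0,0,0],[0,0,0],0.02],[[0,0,0],[0,0,0],0.02],[[0,0,0],[0,0,0],0.02],[[0,0,0],[0,0,0],0.02]]' 70; python3 -m crank '[[[0,0,-0.010],[0,0,0],0.02],[[0,0,-0.007],[0,0,0],0.02],[[0,0,0],[0,0,0],0.02]]'; python3 -c "
from h import *
im,d,c=grab('side'); save('s14',im,3,(250,120,450,260))"
```

```text
t: 16.7
eef_pos: [0.6389, -0.0978, 0.1503]
tool_rot: [0.003, 0.995, -0.104, 0.004]
contact_force: [-1.9, -0.1, 8.0]
gripper_width: 0.412
t: 17.08
eef_pos: [0.6379, -0.0976, 0.1655]
tool_rot: [0.003, 0.995, -0.104, 0.003]
contact_force: [-0.7, 0.8, -1.6]
gripper_width: 0.408
```

View pics/s14.png

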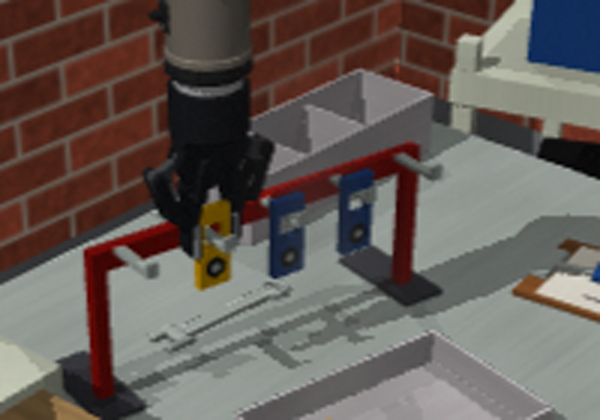

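```bash
python3 -m crank '[[[-0.015,0,0],[0,0,0],0.02],[[-0.015,0,0],[0,0,0],0.02],[[-0.02,0,0],[0,0,0],0.02],[[-0.02,0,0],[0,0,0],0.02],[[-0.02,0,0],[0,0,0],0.02],[[0,0,0],[0,0,0],0.02]]'; python3 -c "
from h import *
im,d,c=grab('side'); save('s15',im,2,(230,120,550,360))
for n in ['scene','side']:
    im,d,c=grab(n); W=cloud(d,c)
    m=(W[...,0]>.3)&(W[...,0]<.58)&(W[...,1]>-.33)&(W[...,1]<.06)&(W[...,2]>.034)&(W[...,2]<.045)
    p=W[m];r=cv2.minAreaRect((p[:,:2]*1000).astype(np.float32));print(n,len(p),r,cv2.boxPoints(r).round().tolist())
plan([.421,-.186,.12],Rd(-11,-32))
"
```

```text
t: 17.88
eef_pos: [0.5477, -0.0788, 0.164]
tool_rot: [0.003, 0.995, -0.103, 0.001]
contact_force: [0.8, -0.0, -1.0]
gripper_width: 0.408
scene 383 ((439.32330322265625, -140.16050720214844), (251.3507843017578, 173.57472229003906), 79.19202423095703) [[331.0, -247.0], [501.0, -280.0], [548.0, -33.0], [378.0, -0.0]]
side 585 ((439.6493835449219, -137.110595703125), (256.3357238769531, 176.83116149902344), 78.47212219238281) [[327.0, -245.0], [501.0, -280.0], [552.0, -29.0], [379.0, 6.0]]
t 18.02 now [ 0.55   -0.0792  0.1644] rotvec left [  0.04 -32.28  -0.96] tool-shift left [-0.1044  0.1309  0.0445]
1 / 4 [-0.026, 0.033, 0.011] [0.0, -8.1, -0.2]
2 / 4 [-0.024, 0.033, 0.015] [0.0, -8.1, -0.2]
3 / 4 [-0.022, 0.033, 0.018] [0.0, -8.1, -0.2]
4 / 4 [-0.02, 0.032, 0.021] [0.0, -8.1, -0.2]
```

View pics/s15.png

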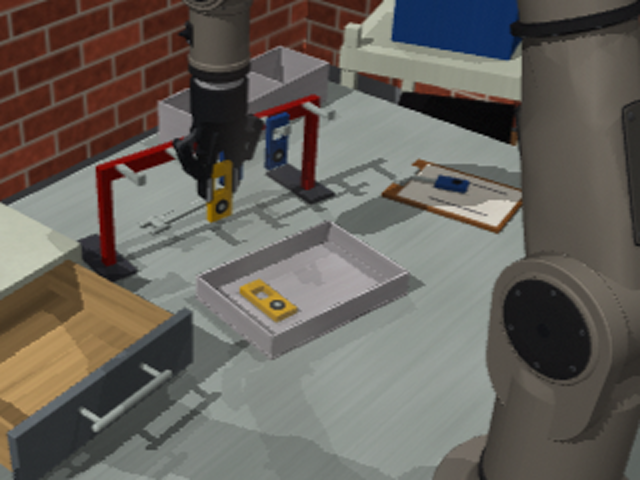

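```bash
python3 -m crank '[[[-0.045,0,0.0],[0,0,0],0.02],[[-0.026,0.033,0.011],[0,-8.1,-0.2],0.02],[[-0.015,0.033,0.015],[0,-8.1,-0.2],0.02],[[-0.009,0.033,0.018],[0,-8.1,-0.2],0.02],[[-0.006,0.032,0.021],[0,-8.1,-0.2],0.02],[[0,0,0],[0,0,0],0.02],[[0,0,0],[0,0,0],0.02]]'; python3 -c "
from h import *
plan([.421,-.186,.051],Rd(-11,-32)); print(bot.get_obs()['q'])
im,d,c=grab('side'); save('s16',im,2,(230,90,550,330))
"
```

```text
t: 18.9
eef_pos: [0.4108, -0.1836, 0.1088]
tool_rot: [-0.026, 0.957, -0.093, -0.275]
contact_force: [-0.2, 1.0, -2.3]
gripper_width: 0.409
t 18.9 now [ 0.4108 -0.1836  0.1088] rotvec left [-0.03  0.08 -0.14] tool-shift left [0.0396 0.0003 0.0435]
1 / 1 [0.04, 0.0, 0.043] [-0.0, 0.1, -0.1]
[ 0.37899916  0.60316093 -0.16278221  1.83299346  0.1100711   1.27588556
 -1.60985982]
```

View pics/s16.png

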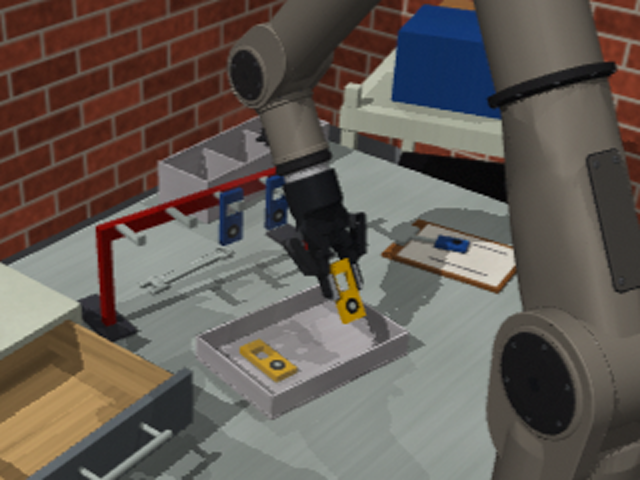

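```bash
python3 -m crank '[[[0.02,0,0.020],[0,0,0],0.02],[[0.02,0,0.022],[0,0,0],0.02],[[0,0,0],[0,0,0],0.02],[[0.001,0,0.003],[0,0,0],0.02],[[0,0,0],[0,0,0],0.02]]'; python3 -m crank '[[[0,0,0],[0,0,0],0.045],[[0,0,0],[0,0,0],0.052],[[0,0,0],[0,0,0],0.052],[[0,0,0],[0,0,0],0.052]]'; python3 -c "
from h import *
im,d,c=grab('side'); save('s17',im,3,(310,170,470,320))
plan([.46,-.19,.27],Rd(-12,0))
"
```

```text
t: 19.58
eef_pos: [0.4208, -0.1862, 0.0502]
tool_rot: [-0.026, 0.957, -0.093, -0.275]
contact_force: [0.6, 0.3, -1.0]
gripper_width: 0.408
t: 20.08
eef_pos: [0.4204, -0.1862, 0.0493]
tool_rot: [-0.026, 0.956, -0.093, -0.276]
contact_force: [0.1, -0.3, 0.4]
gripper_width: 0.611
t 20.12 now [ 0.4204 -0.1862  0.0492] rotvec left [ 0.33 32.17  0.81] tool-shift left [-0.0841 -0.0036 -0.208 ]
1 / 4 [-0.021, -0.001, -0.052] [0.1, 8.0, 0.2]
2 / 4 [-0.014, -0.001, -0.054] [0.1, 8.0, 0.2]
3 / 4 [-0.006, -0.001, -0.056] [0.1, 8.0, 0.2]
4 / 4 [0.002, -0.001, -0.056] [0.1, 8.0, 0.2]
```

View pics/s17.png

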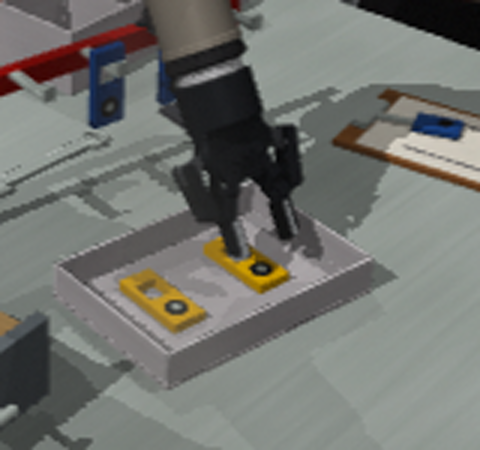

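Both yellows lie flat in the tray. Next is blue A at (0.6147,-0.1787).

```bash
python3 -m crank '[[[-0.022,0,-0.035],[0,0,0],0.055],[[-0.021,0,-0.045],[0,8,0.2],0.055],[[-0.014,0,-0.05],[0,8,0.2],0.055],[[-0.006,0,-0.05],[0,8,0.2],0.055],[[0,0,-0.04],[0,8,0.2],0.055],[[0,0,0],[0,0,0],0.055]]'; python3 -c "
from h import *
plan([.6147,-.1787,.25],Rd(-12))
"
```

```text
t: 20.88
eef_pos: [0.4481, -0.1915, 0.2844]
tool_rot: [0.004, 0.995, -0.104, 0.002]
contact_force: [0.7, 0.8, -0.3]
gripper_width: 0.644
t 20.88 now [ 0.4481 -0.1915  0.2844] rotvec left [ 0.4  -0.3   0.05] tool-shift left [ 0.1602 -0.0473  0.0349]
1 / 3 [0.053, -0.016, 0.012] [0.1, -0.1, 0.0]
2 / 3 [0.053, -0.016, 0.012] [0.1, -0.1, 0.0]
3 / 3 [0.053, -0.016, 0.012] [0.1, -0.1, 0.0]
```

```bash
python3 -m crank '[[[0.053,-0.016,0.010],[0,0,0],0.055],[[0.053,-0.016,0.010],[0,0,0],0.055],[[0.054,-0.016,0.010],[0,0,0],0.055],[[0,0,0],[0,0,0],0.055],[[0,0,0],[0,0,0],0.055]]'; python3 -c "
from h import *
plan([.6147,-.1787,.147],Rd(-12))
im,d,c=grab('wrist'); save('w18',im); W=cloud(d,c); m=masks(im)
for k in ['yellow','blue']:
    N,l,s,ct=cv2.connectedComponentsWithStats(m[k])
    for i in range(1,N):
        p=W[(l==i)]; q=p[(p[:,2]>.183)&(p[:,2]<.195)]
        if len(q)>30: print(k,np.median(q,0).round(4))
"
```

```text
t: 21.5
eef_pos: [0.6133, -0.1771, 0.2479]
tool_rot: [0.002, 0.995, -0.104, -0.004]
contact_force: [-0.8, -1.2, 0.6]
gripper_width: 0.643
t 21.5 now [ 0.6133 -0.1771  0.2479] rotvec left [0.32 0.38 0.11] tool-shift left [0.0024 0.0008 0.1009]
1 / 2 [0.001, 0.0, 0.05] [0.2, 0.2, 0.1]
2 / 2 [0.001, 0.001, 0.05] [0.2, 0.2, 0.1]
blue [ 0.6152 -0.1795  0.1855]
blue [ 0.5969 -0.2617  0.1855]
```

View pics/w18.png

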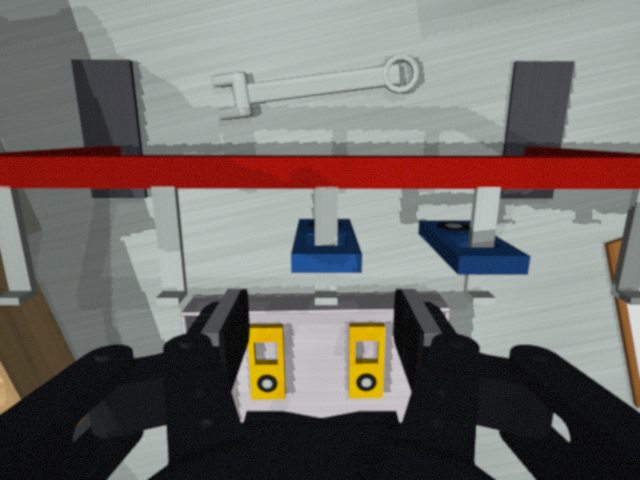

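```bash
python3 -m crank '[[[0.002,0.001,0.05],[0,0.3,0],0.055],[[0.001,0.001,0.051],[0,0.2,0],0.055],[[0,0,0],[0,0,0],0.055],[[0,0,0],[0,0,0],0.02],[[0,0,0],[0,0,0],0.02],[[0,0,0],[0,0,0],0.02],[[0,0,0],[0,0,0],0.02]]' 70; python3 -m crank '[[[0,0,-0.010],[0,0,0],0.02],[[0,0,-0.007],[0,0,0],0.02],[[0,0,0],[0,0,0],0.02]]'; python3 -c "
from h import *
im,d,c=grab('side'); save('s19',im,3,(250,120,450,260))"
```

```text
t: 22.42
eef_pos: [0.6179, -0.1806, 0.1515]
tool_rot: [0.003, 0.995, -0.104, 0.005]
contact_force: [-1.3, 1.0, 6.7]
gripper_width: 0.411
t: 22.8
eef_pos: [0.6169, -0.1802, 0.1667]
tool_rot: [0.003, 0.995, -0.104, 0.003]
contact_force: [-0.3, -0.3, -1.4]
gripper_width: 0.412
```

View pics/s19.png

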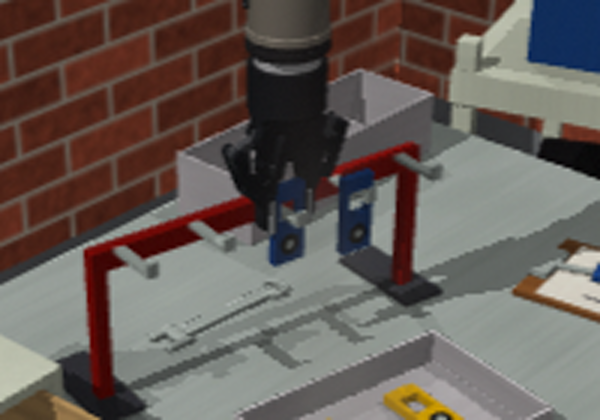

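```bash
python3 -m crank '[[[-0.015,0,0],[0,0,0],0.02],[[-0.015,0,0],[0,0,0],0.02],[[-0.02,0,0],[0,0,0],0.02],[[-0.02,0,0],[0,0,0],0.02],[[-0.03,0,0],[0,0,0],0.02],[[-0.02,0,-0.04],[0,0,0],0.02],[[0,0,-0.04],[0,0,0],0.02],[[0,0,0],[0,0,0],0.02]]'; python3 -c "
from h import *
im,d,c=grab('side'); save('s20',im,2,(110,180,430,420)); np.save('sideW',cloud(d,c))
im,d,c=grab('scene'); save('c20',im,2,(220,170,540,410)); np.save('sceneW',cloud(d,c))
print(bot.get_obs()['eef_pos'])
for n in ['side','scene']:
    W=np.load(n+'W.npy')
    m=(W[...,0]>.42)&(W[...,0]<.62)&(W[...,1]>.1)&(W[...,1]<.36)&(W[...,2]>.005)&(W[...,2]<.03)
    p=W[m];print(n,'floor z',np.percentile(p[:,2],[5,25,50,75,95]).round(4))
    for xx in [.45,.5,.55,.6]:
        s=(np.abs(W[...,0]-xx)<.004)&(W[...,1]>.04)&(W[...,1]<.45)
        q=W[s]; hi=q[(q[:,2]>.06)&(q[:,2]<.1)]; fl=q[(q[:,2]>.008)&(q[:,2]<.03)]
        print(xx,'hi y',np.sort(hi[:,1]).round(3)[::4].tolist()[:40],'z',hi[:,2].max().round(3) if len(hi) else 0,'floor y',fl[:,1].min().round(3) if len(fl) else 0,fl[:,1].max().round(3) if len(fl) else 0)
    s=(np.abs(W[...,1]-.23)<.004)&(W[...,0]>.36)&(W[...,0]<.66); q=W[s]; q=q[np.argsort(q[:,0])]; print(q[::max(1,len(q)//25)][:,[0,2]].round(3).tolist())
"
```

```text
t: 23.85
eef_pos: [0.4993, -0.1551, 0.2481]
tool_rot: [0.004, 0.995, -0.104, 0.006]
contact_force: [0.3, 1.1, -1.8]
gripper_width: 0.407
[ 0.49762178 -0.15482021  0.24476907]
side floor z [0.0193 0.0213 0.0227 0.0241 0.0265]
0.45 hi y [0.086, 0.092, 0.096, 0.102, 0.107, 0.111, 0.115, 0.122, 0.127, 0.138, 0.141, 0.147, 0.155, 0.16, 0.167, 0.171, 0.179, 0.187, 0.193, 0.203, 0.213, 0.223, 0.237, 0.251, 0.308, 0.368] z 0.1 floor y 0 0
0.5 hi y [0.102, 0.105, 0.106, 0.107, 0.109, 0.109, 0.368, 0.37, 0.37, 0.37, 0.371, 0.372] z 0.09 floor y 0.369 0.373
0.55 hi y [0.103, 0.107, 0.108, 0.11, 0.11, 0.111, 0.37, 0.372, 0.373, 0.374, 0.374, 0.375, 0.376] z 0.09 floor y 0.105 0.374
0.6 hi y [0.104, 0.11, 0.111, 0.112, 0.113, 0.115, 0.373, 0.374, 0.375, 0.376, 0.377] z 0.092 floor y 0.11 0.378
[[0.36, 0.002], [0.371, -0.001], [0.383, 0.001], [0.393, -0.001], [0.397, 0.001], [0.401, 0.003], [0.412, 0.002], [0.425, 0.001], [0.433, 0.098], [0.434, 0.063], [0.435, 0.071], [0.435, 0.045], [0.436, 0.074], [0.438, 0.092], [0.442, 0.099], [0.515, 0.024], [0.528, 0.024], [0.543, 0.022], [0.556, 0.022], [0
[... 440 characters left out ...]
3, 0.164, 0.168, 0.169] z 0.1 floor y 0.084 0.36
0.5 hi y [0.098, 0.102, 0.362, 0.363, 0.366, 0.368] z 0.089 floor y 0.099 0.364
0.55 hi y [0.101, 0.104, 0.365, 0.365, 0.366, 0.371] z 0.09 floor y 0.101 0.366
0.6 hi y [0.103, 0.105, 0.367, 0.368, 0.369, 0.371, 0.373] z 0.091 floor y 0 0
[[0.393, 0.073], [0.401, 0.071], [0.438, 0.093], [0.445, 0.09], [0.451, 0.088], [0.452, 0.06], [0.453, 0.021], [0.453, 0.053], [0.454, 0.067], [0.455, 0.081], [0.465, 0.024], [0.473, 0.021], [0.484, 0.022], [0.496, 0.02], [0.506, 0.021], [0.516, 0.021], [0.526, 0.021], [0.536, 0.017], [0.546, 0.026], [0.554, 0.019], [0.563, 0.019], [0.573, 0.025], [0.635, 0.109], [0.644, 0.109], [0.651, 0.111], [0.659, 0.11]]
```

View pics/s20.png

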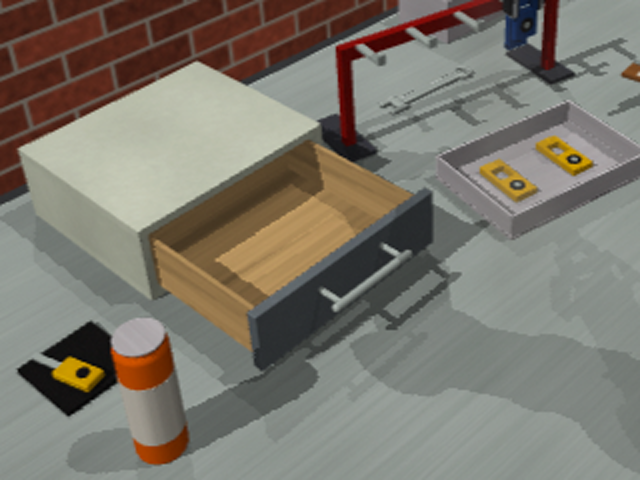

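View pics/c20.png

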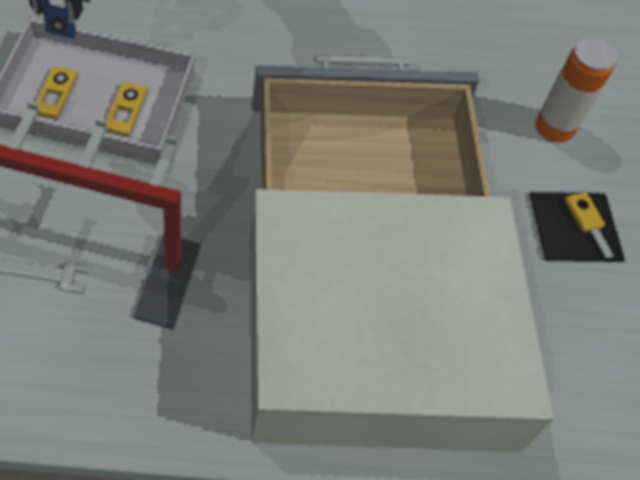

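```bash
python3 -c "
from h import *
plan([.54,.165,.245],Rd(92.8),11)
"
```

```text
t 23.95 now [ 0.4976 -0.1548  0.2448] rotvec left [ 5.300e-01  7.000e-02 -1.047e+02] tool-shift left [-0.0245 -0.3217 -0.0022]
1 / 11 [-0.002, -0.029, -0.0] [0.0, 0.0, -9.5]
2 / 11 [0.003, -0.029, -0.0] [0.0, 0.0, -9.5]
3 / 11 [0.007, -0.028, -0.0] [0.0, 0.0, -9.5]
4 / 11 [0.012, -0.027, -0.0] [0.0, 0.0, -9.5]
5 / 11 [0.016, -0.024, -0.0] [0.0, 0.0, -9.5]
6 / 11 [0.02, -0.021, -0.0] [0.0, 0.0, -9.5]
7 / 11 [0.023, -0.018, -0.0] [0.0, 0.0, -9.5]
8 / 11 [0.026, -0.014, -0.0] [0.0, 0.0, -9.5]
9 / 11 [0.028, -0.009, -0.0] [0.0, 0.0, -9.5]
10 / 11 [0.029, -0.004, -0.0] [0.0, 0.0, -9.5]
11 / 11 [0.029, 0.0, -0.0] [0.0, 0.0, -9.5]
```

```bash
python3 -m crank '[[[-0.002,-0.029,0],[0,0,-9.5],0.02],[[0.003,-0.029,0],[0,0,-9.5],0.02],[[0.007,-0.028,0],[0,0,-9.5],0.02],[[0.012,-0.027,0],[0,0,-9.5],0.02],[[0.016,-0.024,0],[0,0,-9.5],0.02],[[0.02,-0.021,0],[0,0,-9.5],0.02],[[0.023,-0.018,0],[0,0,-9.5],0.02],[[0.026,-0.014,0],[0,0,-9.5],0.02],[[0.028,-0.009,0],[0,0,-9.5],0.02],[[0.029,-0.004,0],[0,0,-9.5],0.02]]'; python3 -m crank '[[[0.029,0,0],[0,0,-9.5],0.02],[[0,0,0],[0,-8,0],0.02],[[0,0,0],[0,-8,0],0.02],[[0,0,0],[0,-8,0],0.02],[[0,0,0],[0,-7,0],0.02],[[0,0,0],[0,0,0],0.02],[[0,0,0],[0,0,0],0.02]]'; python3 -c "
from h import *
plan([.54,.165,.11],Rd(92.8,-31)); print(bot.get_obs()['q'])
im,d,c=grab('side'); save('s21',im,2,(110,90,430,330))
"
```

```text
t: 25.2
eef_pos: [0.5363, 0.1349, 0.2414]
tool_rot: [0.003, 0.746, 0.665, -0.002]
contact_force: [0.5, -0.6, -0.3]
gripper_width: 0.413
t: 26.08
eef_pos: [0.5409, 0.1623, 0.2423]
tool_rot: [0.196, 0.666, 0.696, -0.186]
contact_force: [0.5, 0.0, -1.2]
gripper_width: 0.408
t 26.07 now [0.5409 0.1623 0.2423] rotvec left [ 0.03  0.32 -0.29] tool-shift left [ 0.0711 -0.0012  0.1116]
1 / 3 [0.024, -0.0, 0.037] [0.0, 0.1, -0.1]
2 / 3 [0.024, -0.0, 0.037] [0.0, 0.1, -0.1]
3 / 3 [0.024, -0.0, 0.037] [0.0, 0.1, -0.1]
[-0.24827762  0.49750639 -0.54178285  1.70189273  0.64891406  1.45677046
 -0.9657157 ]
```

View pics/s21.png

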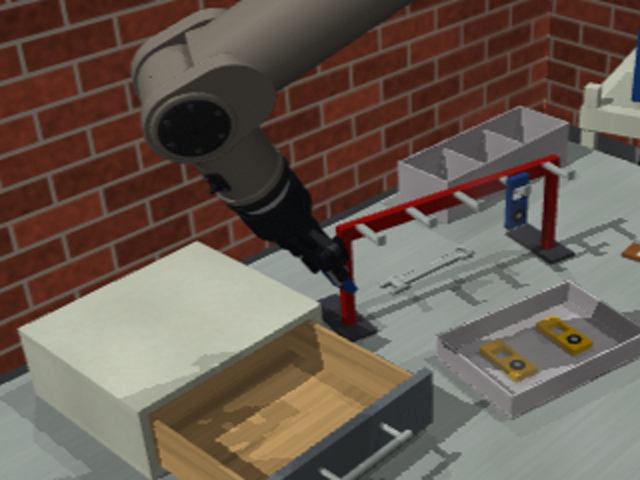

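```bash
python3 -m crank '[[[0.024,0,0.037],[0,0,0],0.02],[[0.024,0,0.037],[0,0,0],0.02],[[0.023,-0.001,0.037],[0,0,0],0.02],[[0,0,0],[0,0,0],0.02]]'; python3 -c "
from h import *
plan([.54,.165,.070],Rd(92.8,-31))
im,d,c=grab('side'); save('s22',im,2,(110,90,430,330))
im,d,c=grab('scene'); save('c22',im,2,(250,130,570,370))
"
```

```text
t: 26.62
eef_pos: [0.5392, 0.1633, 0.1094]
tool_rot: [0.196, 0.666, 0.695, -0.188]
contact_force: [-0.1, -0.9, -0.5]
gripper_width: 0.41
t 26.62 now [0.5392 0.1633 0.1094] rotvec left [-0.2   0.5  -0.26] tool-shift left [0.022  0.0009 0.0327]
1 / 1 [0.022, 0.001, 0.033] [-0.2, 0.5, -0.3]
```

View pics/s22.png

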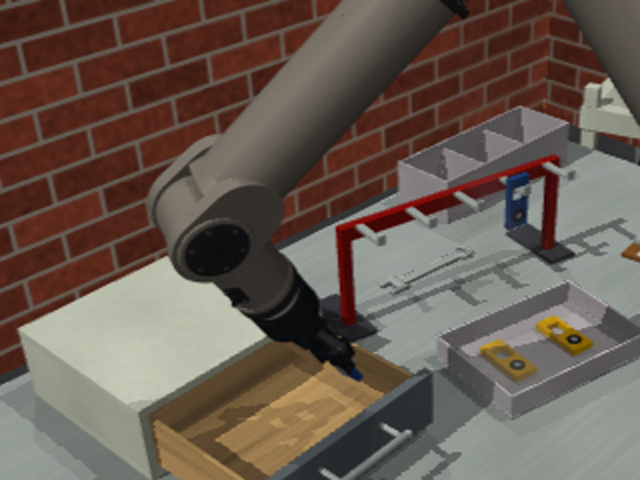

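View pics/c22.png

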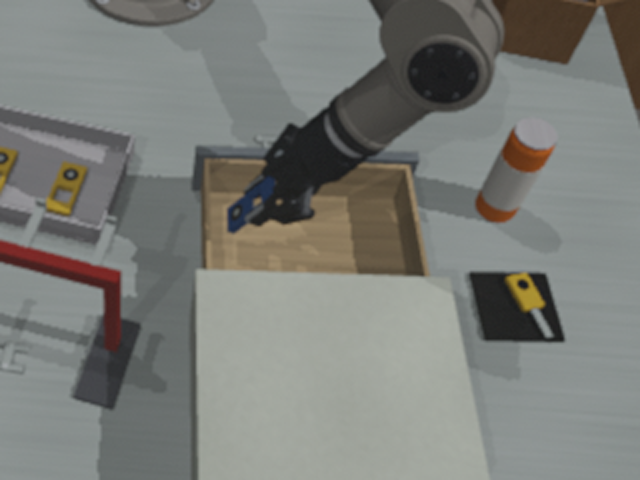

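```bash
python3 -m crank '[[[0.011,0,0.017],[0,0,0],0.02],[[0.011,0,0.016],[0,0,0],0.02],[[0,0,0],[0,0,0],0.02],[[0.001,0,0.002],[0,0,0],0.02],[[0,0,0],[0,0,0],0.02]]'; python3 -c "
from h import *
im,d,c=grab('scene'); save('c23',im,3,(330,180,490,300))
"
```

```text
t: 27.35
eef_pos: [0.5407, 0.1676, 0.0698]
tool_rot: [0.197, 0.666, 0.696, -0.185]
contact_force: [-0.3, -0.2, -0.6]
gripper_width: 0.413
```

View pics/c23.png

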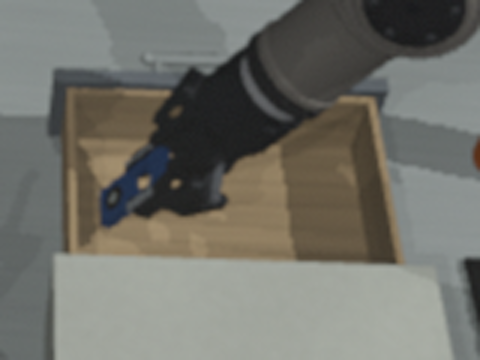

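```bash
python3 -m crank '[[[0.001,0,0.002],[0,0,0],0.02],[[0,0,0],[0,0,0],0.02],[[0,0,0],[0,0,0],0.045],[[0,0,0],[0,0,0],0.052],[[0,0,0],[0,0,0],0.052],[[0,0,0],[0,0,0],0.052]]'; python3 -c "
from h import *
im,d,c=grab('scene'); save('c24',im,3,(330,180,490,300))
plan([.54,.165,.27],Rd(92.8,0))
"
```

```text
t: 28.15
eef_pos: [0.5406, 0.1672, 0.0674]
tool_rot: [0.197, 0.666, 0.696, -0.185]
contact_force: [0.4, -0.1, 0.2]
gripper_width: 0.609
t 28.2 now [0.5406 0.1672 0.0674] rotvec left [ 0.19 31.38 -0.26] tool-shift left [-0.1073  0.0002 -0.1718]
1 / 4 [-0.027, 0.0, -0.043] [0.0, 7.8, -0.1]
2 / 4 [-0.021, -0.0, -0.046] [0.0, 7.8, -0.1]
3 / 4 [-0.014, -0.0, -0.049] [0.0, 7.8, -0.1]
4 / 4 [-0.007, -0.0, -0.05] [0.0, 7.8, -0.1]
```

View pics/c24.png

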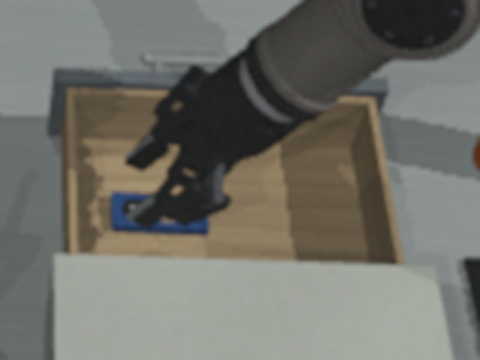

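```bash
python3 -m crank '[[[-0.021,0,-0.034],[0,0,0],0.055],[[-0.027,0,-0.043],[0,7.8,0],0.055],[[-0.021,0,-0.046],[0,7.8,0],0.055],[[-0.014,0,-0.049],[0,7.8,0],0.055],[[-0.007,0,-0.03],[0,8,0],0.055],[[0,0,0],[0,0,0],0.055]]'; python3 -c "
from h import *
plan([.5,-.23,.27],Rd(-12,0),11)
im,d,c=grab('scene'); save('c25',im,3,(330,180,490,300))
"
```

```text
t: 28.95
eef_pos: [0.542, 0.1591, 0.2931]
tool_rot: [0.003, 0.693, 0.721, 0.004]
contact_force: [0.2, -0.4, -0.4]
gripper_width: 0.645
t 28.95 now [0.542  0.1591 0.2931] rotvec left [  0.39  -0.52 104.2 ] tool-shift left [-0.3873 -0.0571  0.0224]
1 / 11 [-0.035, -0.005, 0.002] [0.0, -0.0, 9.5]
2 / 11 [-0.036, 0.001, 0.002] [0.0, -0.0, 9.5]
3 / 11 [-0.035, 0.007, 0.002] [0.0, -0.0, 9.5]
4 / 11 [-0.033, 0.012, 0.002] [0.0, -0.0, 9.5]
5 / 11 [-0.031, 0.018, 0.002] [0.0, -0.0, 9.5]
6 / 11 [-0.028, 0.022, 0.002] [0.0, -0.0, 9.5]
7 / 11 [-0.024, 0.027, 0.002] [0.0, -0.0, 9.5]
8 / 11 [-0.019, 0.03, 0.002] [0.0, -0.0, 9.5]
9 / 11 [-0.014, 0.033, 0.002] [0.0, -0.0, 9.5]
10 / 11 [-0.008, 0.035, 0.002] [0.0, -0.0, 9.5]
11 / 11 [-0.002, 0.036, 0.002] [0.0, -0.0, 9.5]
```

View pics/c25.png

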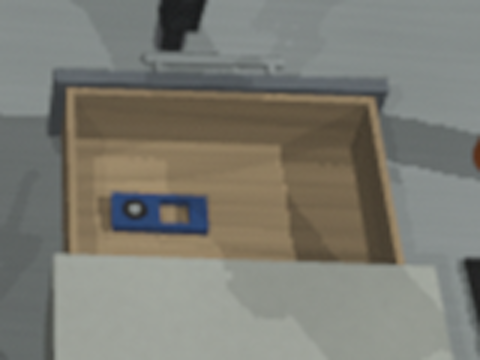

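The blue bracket lies flat in the drawer at px (160,212). Now the last one.

```bash
python3 -m crank '[[[-0.035,-0.005,0.002],[0,0,9.5],0.055],[[-0.036,0.001,0.002],[0,0,9.5],0.055],[[-0.035,0.007,0.002],[0,0,9.5],0.055],[[-0.033,0.012,0.002],[0,0,9.5],0.055],[[-0.031,0.018,0.002],[0,0,9.5],0.055],[[-0.028,0.022,0.002],[0,0,9.5],0.055],[[-0.024,0.027,0.002],[0,0,9.5],0.055],[[-0.019,0.03,0.002],[0,0,9.5],0.055],[[-0.014,0.033,0.002],[0,0,9.5],0.055],[[-0.008,0.035,0.002],[0,0,9.5],0.055]]'; python3 -m crank '[[[-0.002,0.036,0.002],[0,0,9.2],0.055],[[0,0,0],[0,0,0],0.055]]'; python3 -c "
from h import *
plan([.597,-.2625,.25],Rd(-12,0))"
```

```text
t: 30.25
eef_pos: [0.5031, -0.1917, 0.268]
tool_rot: [-0.0, 1.0, -0.022, 0.0]
contact_force: [0.1, 0.2, 0.4]
gripper_width: 0.642
t: 30.5
eef_pos: [0.4989, -0.2299, 0.2656]
tool_rot: [-0.0, 0.995, -0.103, -0.0]
contact_force: [0.0, -0.1, -0.2]
gripper_width: 0.644
t 30.5 now [ 0.4989 -0.2299  0.2656] rotvec left [0.   0.04 0.22] tool-shift left [0.1027 0.0119 0.0156]
1 / 2 [0.051, 0.006, 0.008] [0.0, 0.0, 0.1]
2 / 2 [0.051, 0.006, 0.008] [0.0, 0.0, 0.1]
```

```bash
python3 -m crank '[[[0.051,0.006,0.008],[0,0,0.1],0.055],[[0.051,0.006,0.008],[0,0,0.1],0.055],[[0,0,0],[0,0,0],0.055],[[0,0,0],[0,0,0],0.055]]'; python3 -c "
from h import *
plan([.597,-.2625,.145],Rd(-12))
im,d,c=grab('wrist'); W=cloud(d,c); m=masks(im)
for k in ['blue']:
    N,l,s,ct=cv2.connectedComponentsWithStats(m[k])
    for i in range(1,N):
        p=W[(l==i)]; q=p[(p[:,2]>.183)&(p[:,2]<.195)]
        if len(q)>30: print(k,np.median(q,0).round(4))
"
```

```text
t: 31.0
eef_pos: [0.5975, -0.2585, 0.2508]
tool_rot: [-0.001, 0.995, -0.101, 0.001]
contact_force: [0.4, 0.8, 0.5]
gripper_width: 0.646
t 31.0 now [ 0.5975 -0.2585  0.2508] rotvec left [-0.12 -0.05  0.41] tool-shift left [0.0002 0.0043 0.1058]
1 / 2 [0.0, 0.002, 0.053] [-0.1, -0.0, 0.2]
2 / 2 [0.0, 0.002, 0.053] [-0.1, -0.0, 0.2]
blue [ 0.5965 -0.2622  0.1855]
```

```bash
python3 -m crank '[[[0,0.002,0.053],[0,0,0.2],0.055],[[0,0.002,0.053],[0,0,0.2],0.055],[[0,0,0],[0,0,0],0.055],[[0,0,0],[0,0,0],0.02],[[0,0,0],[0,0,0],0.02],[[0,0,0],[0,0,0],0.02],[[0,0,0],[0,0,0],0.02]]' 70; python3 -m crank '[[[0,0,-0.010],[0,0,0],0.02],[[0,0,-0.007],[0,0,0],0.02],[[0,0,0],[0,0,0],0.02]]'; python3 -c "
from h import *
im,d,c=grab('side'); save('s26',im,3,(250,120,450,260))"
```

```text
t: 31.92
eef_pos: [0.5988, -0.265, 0.1492]
tool_rot: [-0.0, 0.994, -0.106, 0.004]
contact_force: [-1.6, 1.5, 7.6]
gripper_width: 0.411
t: 32.3
eef_pos: [0.5977, -0.265, 0.1643]
tool_rot: [-0.0, 0.994, -0.106, 0.003]
contact_force: [-0.5, 0.6, -1.5]
gripper_width: 0.41
```

View pics/s26.png

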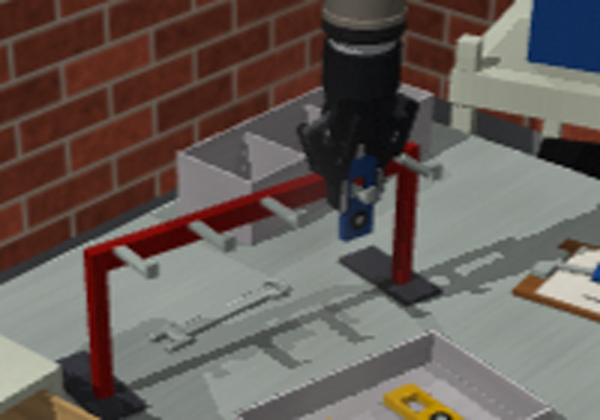

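```bash
python3 -m crank '[[[-0.015,0,0],[0,0,0],0.02],[[-0.015,0,0],[0,0,0],0.02],[[-0.02,0,0],[0,0,0],0.02],[[-0.02,0,0],[0,0,0],0.02],[[-0.03,0,0],[0,0,0],0.02],[[0,0,-0.04],[0,0,0],0.02],[[0,0,-0.04],[0,0,0],0.02],[[0,0,0],[0,0,0],0.02]]'; python3 -c "
from h import *
plan([.54,.31,.245],Rd(92.8),12)
im,d,c=grab('side'); save('s27',im,2,(110,120,430,360))
"
```

```text
t: 33.35
eef_pos: [0.5, -0.2442, 0.2461]
tool_rot: [0.001, 0.994, -0.106, 0.005]
contact_force: [0.7, -0.5, -2.0]
gripper_width: 0.411
t 33.35 now [ 0.5    -0.2442  0.2461] rotvec left [   0.53   -0.4  -105.02] tool-shift left [-7.830e-02 -5.501e-01  3.000e-04]
1 / 12 [-0.007, -0.046, 0.0] [0.0, -0.0, -8.8]
2 / 12 [0.001, -0.046, 0.0] [0.0, -0.0, -8.8]
3 / 12 [0.008, -0.046, 0.0] [0.0, -0.0, -8.8]
4 / 12 [0.014, -0.044, 0.0] [0.0, -0.0, -8.8]
5 / 12 [0.021, -0.041, 0.0] [0.0, -0.0, -8.8]
6 / 12 [0.027, -0.038, 0.0] [0.0, -0.0, -8.8]
7 / 12 [0.032, -0.033, 0.0] [0.0, -0.0, -8.8]
8 / 12 [0.037, -0.028, 0.0] [0.0, -0.0, -8.8]
9 / 12 [0.041, -0.022, 0.0] [0.0, -0.0, -8.8]
10 / 12 [0.044, -0.015, 0.0] [0.0, -0.0, -8.8]
11 / 12 [0.046, -0.008, 0.0] [0.0, -0.0, -8.8]
12 / 12 [0.046, -0.001, 0.0] [0.0, -0.0, -8.8]
```

View pics/s27.png

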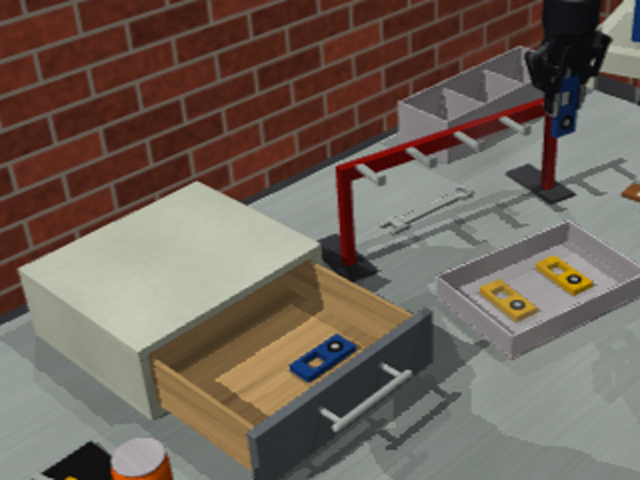

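```bash
python3 -m crank '[[[-0.007,-0.046,0],[0,0,-8.8],0.02],[[0.001,-0.046,0],[0,0,-8.8],0.02],[[0.008,-0.046,0],[0,0,-8.8],0.02],[[0.014,-0.044,0],[0,0,-8.8],0.02],[[0.021,-0.041,0],[0,0,-8.8],0.02],[[0.027,-0.038,0],[0,0,-8.8],0.02],[[0.032,-0.033,0],[0,0,-8.8],0.02],[[0.037,-0.028,0],[0,0,-8.8],0.02],[[0.041,-0.022,0],[0,0,-8.8],0.02],[[0.044,-0.015,0],[0,0,-8.8],0.02]]'; python3 -m crank '[[[0.046,-0.008,0],[0,0,-8.8],0.02],[[0.046,-0.001,0],[0,0,-8.8],0.02],[[0,0,0],[0,8,0],0.02],[[0,0,0],[0,8,0],0.02],[[0,0,0],[0,8,0],0.02],[[0,0,0],[0,7,0],0.02],[[0,0,0],[0,0,0],0.02],[[0,0,0],[0,0,0],0.02]]'; python3 -c "
from h import *
plan([.54,.31,.11],Rd(92.8,31)); print(bot.get_obs()['q'])
im,d,c=grab('side'); save('s28',im,2,(110,90,430,330))
"
```

```text
t: 34.65
eef_pos: [0.5291, 0.2193, 0.2414]
tool_rot: [0.001, 0.787, 0.616, 0.0]
contact_force: [0.2, -0.3, -0.7]
gripper_width: 0.41
t: 35.65
eef_pos: [0.5364, 0.3117, 0.243]
tool_rot: [-0.193, 0.66, 0.702, 0.184]
contact_force: [-0.5, 0.3, -1.6]
gripper_width: 0.412
t 35.65 now [0.5364 0.3117 0.243 ] rotvec left [-0.18  0.08  0.67] tool-shift left [-0.0699  0.0031  0.1131]
1 / 3 [-0.023, 0.001, 0.038] [-0.1, 0.0, 0.2]
2 / 3 [-0.023, 0.001, 0.038] [-0.1, 0.0, 0.2]
3 / 3 [-0.023, 0.001, 0.038] [-0.1, 0.0, 0.2]
[ 0.39343682  0.55770347 -1.03996509  1.81777593 -0.00840555  0.76113391
 -0.44289717]
```

View pics/s28.png

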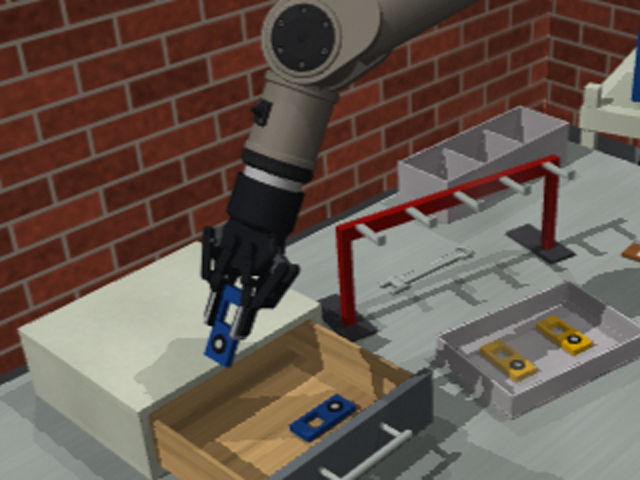

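```bash
python3 -m crank '[[[-0.023,0.001,0.038],[0,0,0.2],0.02],[[-0.023,0.001,0.038],[0,0,0.2],0.02],[[-0.023,0.001,0.038],[0,0,0.2],0.02],[[0,0,0],[0,0,0],0.02]]'; python3 -c "
from h import *
plan([.54,.31,.069],Rd(92.8,31))
im,d,c=grab('scene'); save('c29',im,3,(330,180,490,300))
"
```

```text
t: 36.2
eef_pos: [0.5381, 0.3116, 0.1077]
tool_rot: [-0.195, 0.664, 0.699, 0.181]
contact_force: [0.6, -0.1, -0.9]
gripper_width: 0.41
t 36.2 now [0.5381 0.3116 0.1077] rotvec left [-0.44  0.12  0.07] tool-shift left [-0.0214  0.0021  0.0323]
1 / 1 [-0.021, 0.002, 0.032] [-0.4, 0.1, 0.1]
```

View pics/c29.png

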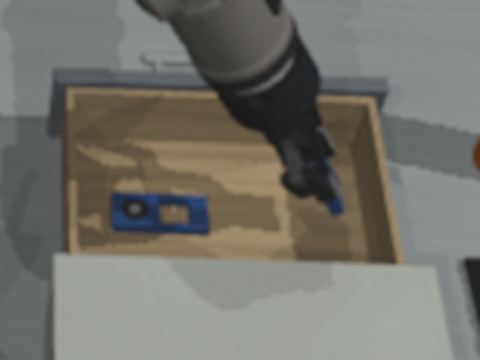

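```bash
python3 -m crank '[[[-0.010,0.001,0.016],[0,0,0],0.02],[[-0.011,0.001,0.016],[0,0,0],0.02],[[0,0,0],[0,0,0],0.02],[[-0.001,0,0.002],[0,0,0],0.02],[[0,0,0],[0,0,0],0.02]]'; python3 -m crank '[[[0,0,0],[0,0,0],0.045],[[0,0,0],[0,0,0],0.052],[[0,0,0],[0,0,0],0.052],[[0,0,0],[0,0,0],0.052]]'; python3 -c "
from h import *
plan([.54,.3,.25],Rd(92.8,0))
im,d,c=grab('scene'); save('c30',im,3,(330,180,490,300))
"
```

```text
t: 36.88
eef_pos: [0.5428, 0.3099, 0.07]
tool_rot: [-0.194, 0.664, 0.698, 0.184]
contact_force: [0.1, -0.8, -1.0]
gripper_width: 0.411
t: 37.38
eef_pos: [0.5427, 0.3098, 0.0698]
tool_rot: [-0.194, 0.664, 0.698, 0.184]
contact_force: [-1.0, -0.1, 0.1]
gripper_width: 0.607
t 37.38 now [0.5427 0.3098 0.0698] rotvec left [ -0.07 -31.02   0.08] tool-shift left [ 0.0846 -0.0033 -0.1594]
1 / 4 [0.021, -0.001, -0.04] [-0.0, -7.8, 0.0]
2 / 4 [0.016, -0.001, -0.042] [-0.0, -7.8, 0.0]
3 / 4 [0.01, -0.001, -0.044] [-0.0, -7.8, 0.0]
4 / 4 [0.004, -0.001, -0.045] [-0.0, -7.8, 0.0]
```

View pics/c30.png

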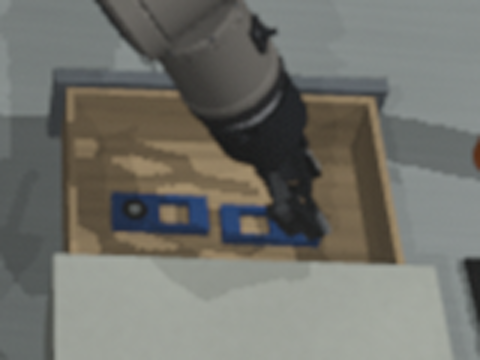

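```bash
python3 -m crank '[[[0.020,0,-0.034],[0,0,0],0.055],[[0.021,0,-0.04],[0,-7.8,0],0.055],[[0.016,0,-0.042],[0,-7.8,0],0.05],[[0.01,0,-0.044],[0,-7.8,0],0.04],[[0.004,0,-0.03],[0,-7.8,0],0.034],[[0,0,0],[0,0,0],0.034]]'; python3 -c "
from h import *
im,d,c=grab('scene'); save('c31',im,2,(220,130,540,370)); W=cloud(d,c)
m=(W[...,2]>.06)&(W[...,2]<.086)&(W[...,0]<.42)&(W[...,0]>.37)&(W[...,1]>.1)&(W[...,1]<.35)
p=W[m];print(len(p)); r=cv2.minAreaRect((p[:,:2]*1000).astype(np.float32)); print(r,np.median(p,0))
plan([.40,.232,.2],Rd(92.8,0))
im,d,c=grab('side'); save('s31',im)
"
```

```text
t: 38.17
eef_pos: [0.5425, 0.3079, 0.2781]
tool_rot: [0.001, 0.687, 0.727, 0.002]
contact_force: [-0.1, -0.1, -1.0]
gripper_width: 0.395
204
((402.9559020996094, 229.35504150390625), (23.98566436767578, 127.87562561035156), 2.434950351715088) [0.40027131 0.22872173 0.07552778]
t 38.23 now [0.5426 0.3052 0.2756] rotvec left [0.06 0.07 0.29] tool-shift left [-0.0654 -0.1464  0.0755]
1 / 3 [-0.022, -0.049, 0.025] [0.0, 0.0, 0.1]
2 / 3 [-0.022, -0.049, 0.025] [0.0, 0.0, 0.1]
3 / 3 [-0.022, -0.049, 0.025] [0.0, 0.0, 0.1]
```

View pics/c31.png

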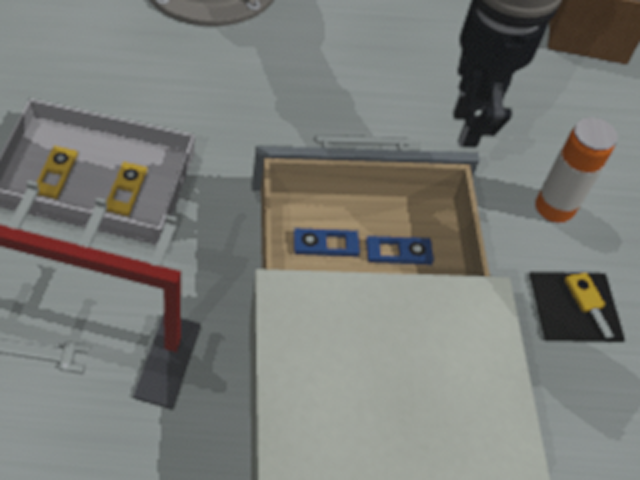

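View pics/s31.png

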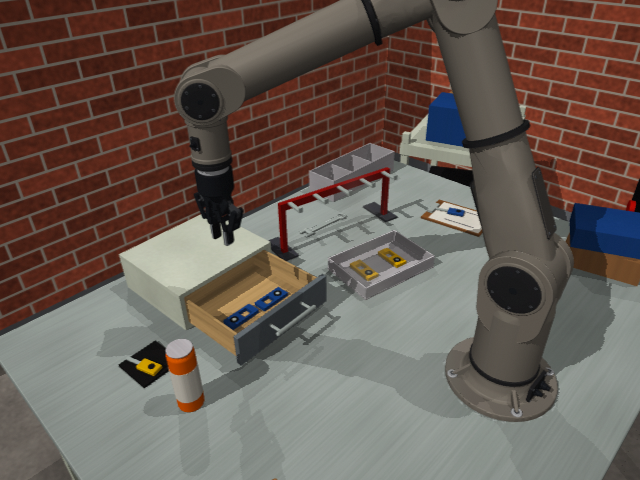

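```bash
python3 -m crank '[[[-0.022,-0.049,0.025],[0,0,0],0.034],[[-0.022,-0.049,0.025],[0,0,0],0.034],[[-0.022,-0.049,0.025],[0,0,0.3],0.034],[[0,0,0],[0,0,0],0.034],[[0,0,0],[0,0,0],0.034]]'; python3 -c "
from h import *
plan([.3985,.232,.073],Rd(92.8,0))"
```

```text
t: 38.9
eef_pos: [0.4, 0.2281, 0.1992]
tool_rot: [0.001, 0.692, 0.722, -0.002]
contact_force: [0.6, 0.3, -0.2]
gripper_width: 0.397
t 38.9 now [0.4    0.2281 0.1992] rotvec left [-0.11  0.18 -0.35] tool-shift left [ 0.0044 -0.0011  0.1262]
1 / 3 [0.001, -0.0, 0.042] [-0.0, 0.1, -0.1]
2 / 3 [0.001, -0.0, 0.042] [-0.0, 0.1, -0.1]
3 / 3 [0.001, -0.0, 0.042] [-0.0, 0.1, -0.1]
```

```bash
python3 -m crank '[[[0.001,0,0.042],[0,0,0],0.034],[[0.001,-0.001,0.042],[0,0,0],0.034],[[0,0,0.042],[0,0,0],0.034],[[0,0,0],[0,0,0],0.034],[[0,0,0],[0,0,0],0.0],[[0,0,0],[0,0,0],0.0],[[0,0,0],[0,0,0],0.0]]' 60; python3 -c "
from h import *
im,d,c=grab('scene'); save('c32',im,3,(330,150,490,290))"
```

```text
t: 39.78
eef_pos: [0.3989, 0.2314, 0.0739]
tool_rot: [0.001, 0.691, 0.723, -0.001]
contact_force: [0.6, 2.6, -4.0]
gripper_width: 0.101
```

View pics/c32.png

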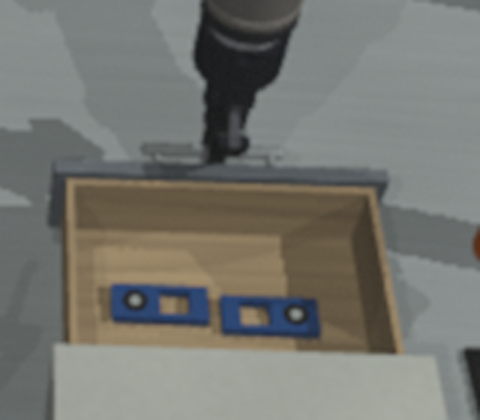

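```bash
python3 -m crank '[[[0,0.008,0],[0,0,0],0.0],[[0,0.015,0],[0,0,0],0.0],[[0,0.02,0],[0,0,0],0.0],[[0,0.022,0],[0,0,0],0.0],[[0,0.022,0],[0,0,0],0.0],[[0,0.022,0],[0,0,0],0.0],[[0,0.022,0],[0,0,0],0.0],[[0,0.02,0],[0,0,0],0.0],[[0,0.015,0],[0,0,0],0.0],[[0,0.008,0],[0,0,0],0.0]]'; python3 -m crank '[[[0,0.005,0],[0,0,0],0.0],[[0,0.004,0],[0,0,0],0.0],[[0,0.003,0],[0,0,0],0.0]]'
```

```text
t: 41.08
eef_pos: [0.5739, 0.2399, 0.0739]
tool_rot: [0.0, 0.691, 0.723, -0.0]
contact_force: [-1.7, 4.7, 1.2]
gripper_width: 0.1
t: 41.45
eef_pos: [0.5851, 0.2404, 0.0739]
tool_rot: [0.0, 0.691, 0.723, -0.001]
contact_force: [-0.9, 4.5, 0.8]
gripper_width: 0.098
```

```bash
python3 -m crank '[[[0,0.003,0],[0,0,0],0.0],[[0,0.003,0],[0,0,0],0.0],[[0,0,0],[0,0,0],0.0]]'; python3 -m crank '[[[0,0.003,0],[0,0,0],0.0],[[0,0.002,0],[0,0,0],0.0],[[0,0,0],[0,0,0],0.0]]'
```

```text
t: 41.82
eef_pos: [0.5859, 0.2405, 0.0738]
tool_rot: [-0.002, 0.69, 0.724, -0.005]
contact_force: [-16.0, 2.1, 14.4]
gripper_width: 0.098
t: 42.2
eef_pos: [0.5861, 0.2405, 0.0737]
tool_rot: [-0.003, 0.69, 0.724, -0.009]
contact_force: [-31.0, -2.0, 26.8]
gripper_width: 0.103
```

```bash
python3 -m crank '[[[0,-0.006,0],[0,0,0],0.0],[[0,0,0],[0,0,0],0.0]]'; python3 -m crank '[[[0,0,0],[0,0,0],0.012],[[0,0,0],[0,0,0],0.03],[[0,0,0],[0,0,0],0.03],[[0,0,0],[0,0,0],0.03],[[0,0,-0.03],[0,0,0],0.03],[[0,0,-0.06],[0,0,0],0.03],[[0,0,-0.06],[0,0,0],0.03],[[0,-0.02,-0.06],[0,0,0],0.03],[[0,0,0],[0,0,0],0.03]]';python3 -c "
from h import *
im,d,c=grab('scene'); save('c33',im)
im,d,c=grab('side'); save('s33',im);W=cloud(d,c)
im,d,c=grab('wrist'); save('w33',im); W=cloud(d,c)
m=(W[...,2]>.06)&(W[...,2]<.088)&(W[...,0]<.608)&(W[...,0]>.55)&(W[...,1]>.15)&(W[...,1]<.33)
p=W[m];r=cv2.minAreaRect((p[:,:2]*1000).astype(np.float32)); print(r, bot.get_obs()['eef_pos'])
"
```

```text
t: 42.45
eef_pos: [0.5859, 0.2405, 0.0739]
tool_rot: [-0.001, 0.69, 0.724, -0.004]
contact_force: [-13.3, 2.2, 10.8]
gripper_width: 0.099
t: 43.58
eef_pos: [0.5718, 0.2402, 0.2888]
tool_rot: [0.003, 0.691, 0.723, 0.003]
contact_force: [-0.1, 0.3, -0.7]
gripper_width: 0.352
((595.4718627929688, 242.37646484375), (30.023155212402344, 129.46055603027344), 3.0120766162872314) [0.57023018 0.23767601 0.28197223]
```

View pics/c33.png

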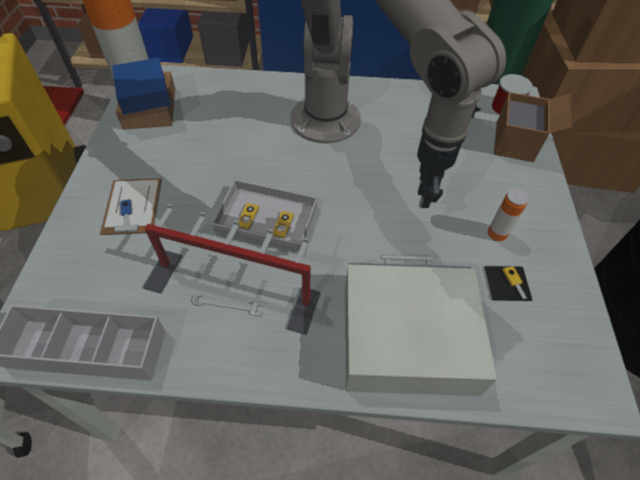

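View pics/s33.png

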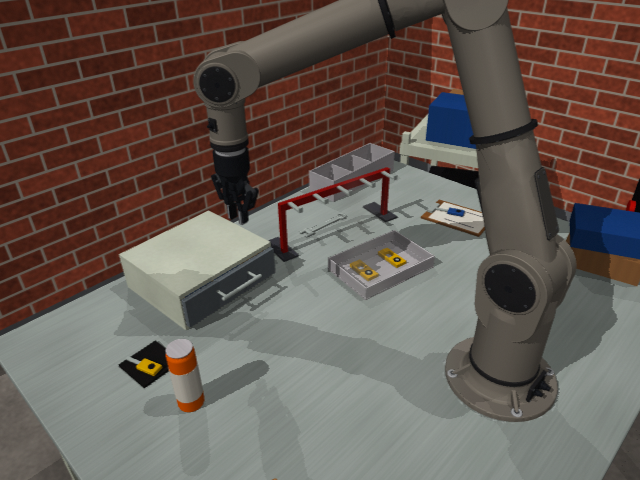

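View pics/w33.png

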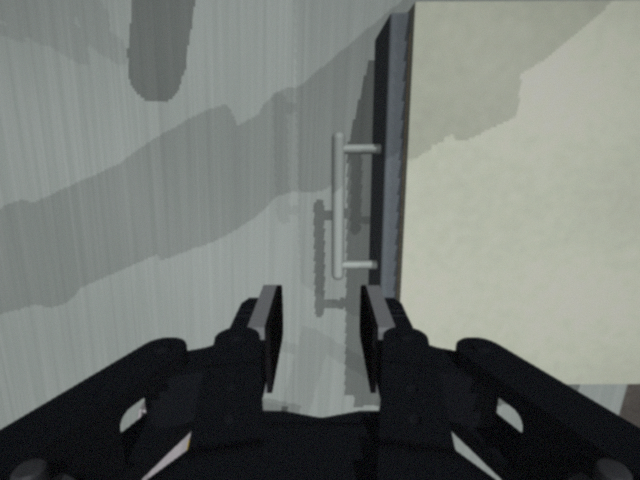

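```bash
python3 -m crank '[[[0,0,0],[0,0,0],0.03],[[0,0,0],[0,0,0],0.03]]'; python3 -c "
from station import bot
print(bot.hand_in())"
```

```text
t: 43.98
eef_pos: [0.5696, 0.2387, 0.2815]
tool_rot: [0.0, 0.691, 0.723, -0.003]
contact_force: [0.7, 0.4, 0.1]
gripper_width: 0.352
the job is handed in; nothing more can be done
None
```

The job is done and handed in at about 44 s. The blue key was on the clipboard, so I opened the drawer, laid the two blue brackets in it and the two yellow ones in the returns tray, then pushed the drawer home.

- **Brackets:** The last pictures show the rack empty and both yellow brackets flat in the tray. Both blue brackets were flat inside the drawer just before it closed; I could not see them afterwards.
- **Drawer:** It stopped at about 31 N. The handle sits about 4 mm further in than at the start, and no gap shows behind the drawer face.
- **Left alone:** The keys, wrench, spray can and tray look unmoved, and the gripper is clear of everything.
- **Changed plan:** My first try at tilting a bracket away from the robot over the tray hit the limit of the arm's reach, so I tilted towards it instead. Nothing was dropped or touched.
- **Failed checks:** None of the checks failed or disagreed.

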